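# Repack the doctor's home-visit box

## Task

Get the doctor's home-visit box ready: take the empty clear bottle with the red cap out of it and stand it in the blue empties tray, and pack the tablet tub and every medicine carton and amber bottle from the desk side by side into the box, all standing upright on its floor, with the orange label side of each carton facing squarely to the box's green front. Set the glass bottles down gently, and leave the pen stand, torch and stamp pad where they are.

Things in the scene. Friction and masses are not known exactly. Their poses are not given: they have to be found in the camera images.
- kit: The home-visit box: an open light-wood box without lid or dividers, fixed to the desk. Outside 142 (its x) by 222 (its y) by 66 mm high; walls and floor 5 mm thick, so the inside is 132 by 212 mm and its floor lies 5 mm above the desk. Origin at the centre of its underside; its front is the wall on its -x side, roughly towards the robot, with a green top edge and a white plate with a green cross.
- kit_front (a point): Centre of the outer face of the box's green-edged front wall (box frame: x -71, y 0, z 33 mm).
- empties: Tray for empties: square open blue plastic tray, fixed to the desk, 108 by 108 mm outside, 34 mm high, walls and floor 4 mm thick (inside 100 by 100 mm, floor 4 mm above the desk). Origin at the centre of its underside. It stands to the far left or far right.
- empty: The empty bottle, upright inside the home-visit box at the start: clear, no label, body 62 mm diameter up to its flat shoulder at 75 mm, above that a neck no wider than the cap, red screw cap 34 mm diameter from 100 to 130 mm (top). Origin at the centre of its underside, z up. About 0.13 kg.
- cartonA: Medicine carton standing on end: 60 (its x) by 46 (its y) by 105 mm tall, off-white with a blue band round the lower part of its sides. Its -x side, 46 mm wide, is its orange label side; an orange strip 16 mm wide also runs along that edge of its top. Origin at the centre of its underside, z up. About 0.14 kg, most of it in the lowest 30 mm. May be absent (None).
- cartonB: Medicine carton standing on end: 60 (its x) by 46 (its y) by 105 mm tall, off-white with a blue band round the lower part of its sides. Its -x side, 46 mm wide, is its orange label side; an orange strip 16 mm wide also runs along that edge of its top. Origin at the centre of its underside, z up. About 0.14 kg, most of it in the lowest 30 mm. May be absent (None).
- cartonC: Medicine carton standing on end: 60 (its x) by 46 (its y) by 105 mm tall, off-white with a blue band round the lower part of its sides. Its -x side, 46 mm wide, is its orange label side; an orange strip 16 mm wide also runs along that edge of its top. Origin at the centre of its underside, z up. About 0.14 kg, most of it in the lowest 30 mm. May be absent (None).
- bottleA: Amber glass bottle standing upright, full: body 62 mm diameter up to its flat shoulder at 75 mm, above that a neck no wider than the cap, blue screw cap 34 mm diameter from 100 to 130 mm (top). White label. Origin at the centre of its underside, z up. About 0.26 kg. May be absent (None).
- bottleB: Amber glass bottle standing upright, full: body 62 mm diameter up to its flat shoulder at 75 mm, above that a neck no wider than the cap, blue screw cap 34 mm diameter from 100 to 130 mm (top). White label. Origin at the centre of its underside, z up. About 0.26 kg. May be absent (None).
- bottleC: Amber glass bottle standing upright, full: body 62 mm diameter up to its flat shoulder at 75 mm, above that a neck no wider than the cap, blue screw cap 34 mm diameter from 100 to 130 mm (top). White label. Origin at the centre of its underside, z up. About 0.26 kg. May be absent (None).
- tub: White plastic tablet tub standing upright, cylinder 56 mm diameter, 100 mm tall, with a yellow and a green band. Origin at the centre of its underside, z up. About 0.15 kg, most of it in the lowest 30 mm. Always present.
- penstand: Bystander: wooden pen stand 85 by 75 by 75 mm with pens sticking out to 118 mm; loose. Origin at the centre of its underside. On the side opposite the empties tray.
- torch: Bystander: red hand torch lying beyond the box, about 190 mm long (along its y), 49 mm high; loose. Origin under its middle.
- stamppad: Bystander: stamp pad tin with a purple pad, 75 by 110 by 21 mm, lying beyond the box; loose. Origin at the centre of its underside.
There are look-alikes about, which are no part of the job. What is shaped like the tub but pink is not meant. Leave any pink look-alike of the bottleA alone.

How it is judged (in metres and radians):
At the end, for the whole second after the job is handed in: The empty stands on the tray floor within 30 mm of its centre along each side; the tub and every carton and amber bottle present stand on the box floor inside its walls; all upright within 7 deg, underside within 5 mm of the floor, at rest; orange carton sides face the green front within 11 deg (x of empty in the frame of empties between -0.03 and 0.03 m and y of empty in the frame of empties between -0.03 and 0.03 m and z of empty in the frame of empties between 0 and 0.009 m and angle between each of empty, cartonA, cartonB, cartonC, bottleA, bottleB, bottleC, tub's own z axis and vertical below 0.12 rad and linear speed of each of empty, cartonA, cartonB, cartonC, bottleA, bottleB, bottleC, tub below 0.02 m/s and x of cartonA in the frame of kit between -0.045 and 0.045 m and y of cartonA in the frame of kit between -0.093 and 0.093 m and z of cartonA in the frame of kit between 0.001 and 0.01 m and angle between the x axis of each of cartonA, cartonB, cartonC and the x axis of kit, either way round below 0.2 rad and x of kit_front in the frame of cartonA below -0.01 m and x of cartonB in the frame of kit between -0.045 and 0.045 m and y of cartonB in the frame of kit between -0.093 and 0.093 m and z of cartonB in the frame of kit between 0.001 and 0.01 m and x of kit_front in the frame of cartonB below -0.01 m and x of cartonC in the frame of kit between -0.045 and 0.045 m and y of cartonC in the frame of kit between -0.093 and 0.093 m and z of cartonC in the frame of kit between 0.001 and 0.01 m and x of kit_front in the frame of cartonC below -0.01 m and x of bottleA in the frame of kit between -0.045 and 0.045 m and y of bottleA in the frame of kit between -0.093 and 0.093 m and z of bottleA in the frame of kit between 0.001 and 0.01 m and x of bottleB in the frame of kit between -0.045 and 0.045 m and y of bottleB in the frame of kit between -0.093 and 0.093 m and z of bottleB in the frame of kit between 0.001 and 0.01 m and x of bottleC in the frame of kit between -0.045 and 0.045 m and y of bottleC in the frame of kit between -0.093 and 0.093 m and z of bottleC in the frame of kit between 0.001 and 0.01 m and x of tub in the frame of kit between -0.045 and 0.045 m and y of tub in the frame of kit between -0.093 and 0.093 m and z of tub in the frame of kit between 0.001 and 0.01 m); the robot touches nothing.
It fails at once if the pen stand is moved more than 30 mm (distance of penstand from where it was at the start of the episode above 0.03 m).
It fails at once if the torch is moved more than 30 mm (distance of torch from where it was at the start of the episode above 0.03 m).
It fails at once if the stamp pad is moved more than 30 mm (distance of stamppad from where it was at the start of the episode above 0.03 m).
It fails at once if a glass bottle is set down hard or dropped in the box or tray (over 45 N) (contact force between any of bottleA, bottleB, bottleC and kit above 45 N or contact force between empty and empties above 45 N).
Of cartonA, cartonB, cartonC, bottleA, bottleB, bottleC only 5 to 6 are there at a start; the rules pass over those that are not, and their reading is None.
At some moment in a run one of cartonA, cartonB, cartonC, tub may be knocked a few centimetres aside while the robot is not near it.
It also fails if it takes over 210 s, if anything falls off the work surface, if the arm or the gripper's body presses on something with over 40 N, if the wrist force passes 120 N, or if a joint passes its speed limit or range.

## Robot

A 6-joint arm with a two-finger parallel gripper is mounted at the origin on the work surface. World frame = base frame: x ahead of the robot, y to its left, z up, the work surface at z = 0. Lengths are in m, angles in degrees, forces in N, time in s.
With the tool pointing down it reaches from about 0.4 to 0.825 m from the base axis. Payload 7 kg.
Tool frame: the origin (TCP) lies on the front face of the gripper's body, between the roots of the fingers; the fingertips stand 66 mm ahead of it and the grasp point (between the pads) lies 47 mm ahead of it; z points along the fingers, y is the line along which they close (so a half turn about z gives the same grasp; the last joint's range is limited). The gripper opens to 88 mm and grips with 3 to 60 N. Pads are 19 mm wide; open, the fingers measure 130 mm over their backs; the gripper's body (78 mm by 193 mm) begins 47 mm behind the grasp point.
Start: joints at [87.439, 20.546, 0.682, 0, -70.136, -16.507], TCP at [0.221, 0.638, 0.292] pointing down, gripper open.
Joint ranges: [-176.03, 176.03], [-82.01, 121.73], [-58.28, 71.71], [-173.87, 95.51], [-174.79, -0.11], [-173.66, 173.66]. Speed limits (degrees/s): [136.94, 136.94, 172.46, 180, 180, 180].

## Interface

Orientations are given as [roll, pitch, yaw] about the fixed x, y, z axes, in that order (R = Rz(yaw) Ry(pitch) Rx(roll)).
In Python, from plant import ctrl gives the robot as it stands.
- The arm moves only by the tool send_rows, never from a script. Its argument "deltas" is a list of rows, each a list of 2 entries, a list of its own where there are three numbers: the shift along the tool's x, y, z each as a share of 800 mm, from -1 to 1, then the turn about the tool's z as a share of 90 degrees, from -1 to 1. A call has exactly 5 rows; each row is the pose to reach, as a shift and turn from the pose commanded when the call began, along the tool's axes at that moment; what a row does not reach only later rows make up. A row lasts 1/12 s, in which the tool goes at most 41.7 mm and 7.16 degrees, less where a joint would pass 70% of its speed; a pose out of reach is approached as far as the arm can. A call with a number of a shift or a turn outside -1 to 1 is refused whole. A call with a gripper value outside its range is refused whole. "gripper" is the opening, from 0 (shut) to 1 (fully open), set as the call begins (left out, the last holds). The fingers move at their own pace and stop on an object; the grip force is fixed at half the most. Time passes only in rows, so rows that repeat a pose let the fingers close, or fill a call up. It gives the time, the measured TCP pose, the force, the opening and the grip force at its end, in the units of the state.
- ctrl.get_obs(): the state, without advancing time (a new reading comes with each control period).
- ctrl.snapshot(name): name is "scene" or "top"; returns a dict with "color" (400x640x3 uint8, red, green, blue), "vertical_fov" (degrees; the focal length in pixels is half the picture's height over the tangent of half this angle, whatever the lens; pixels are square), "cx", "cy" (the principal point, pixels), "rvec" (rotation vector, rad) and "tvec" (3), from world to camera coordinates, as OpenCV has them. Camera axes: x right, y down, z forward; pixel columns grow to the right and rows downward; lengths in m; the calibration is good to about 2 mm. A picture is of the moment at which its call begins. There is no depth.
- ctrl.close_job(): hands the job in; it is judged then, once.
Trained networks look in a picture, given as the dict that the camera call returned (one of the last four; its "shot" number tells which), for a name from the list of things; names that differ only in an ending like _2 or _b are one class to them, and where a whole thing is asked for, a point or a joint stands for the part that bears it (a point fixed in the world has none). Each returns a list of dicts, best first, with "conf" (0 to 1); they miss things now and then, are a little off and sometimes report something else, mostly with a low value. They report only what shows in the picture. A call takes as long as a camera call. They do not tell look-alikes from the thing itself.
- ctrl.boxes_of(picture, thing): "xy" ([column, row] as shares, 0 to 1, of the picture: columns of its width, rows of its height, amid what is visible of it).
- ctrl.cut_out(picture, thing): "pixels" (400x640 bool, what is visible of it) and "xy" ([column, row] as shares, 0 to 1, of the picture: columns of its width, rows of its height, amid what is visible of it).
The state is a dict: "clock": time; "joint_pos": joint angles; "qvel": joint speeds; "tau": joint torques, N m; "tool_pos": TCP position; "orientation": TCP orientation; "force": force on the tool from outside, world axes, zero at the start; "moment": the same for the moment, N m; "opening": finger opening in m; "gripper_force": force on a finger pad.
Only numpy, scipy, OpenCV 4.12 (cv2) and the standard library are available. Lean on these libraries where they do the work, as an engineer would, in place of code of your own. Each camera call takes 0.05 s, during which the arm holds its last target. There are 200 camera calls.

## Working session

There is one attempt and no reset: what is moved stays moved. The work goes in short steps, Python scripts to look and compute and a tool call to move; the robot and the scene stay as the last step left them, time stands still between calls to the robot, and variables do not carry over. Pictures are saved under pics/ and viewed, at most 14 in all, crops included, and the job is handed in when it is done.

Besides the shell and the picture viewer there is one more tool, called as name(argument=value, ...) on one line, values as JSON. send_rows: Moves the arm, as the interface text tells. Shift numbers are shares of 800 mm and turn numbers shares of 90 degrees, none past 1 either way. Its arguments: {"type":"object","properties":{"deltas":{"type":"array","items":{"type":"array"}},"gripper":{"type":"number"}},"required":["deltas"]}

```bash
mkdir -p pics; ls; cat > h.py <<'E'
import numpy as np, cv2
from plant import ctrl
def save(p,name): cv2.imwrite('pics/'+name+'.png',p["color"][:,:,::-1])
def cam(p):
    f=200/np.tan(np.radians(p["vertical_fov"])/2)
    K=np.array([[f,0,p["cx"]],[0,f,p["cy"]],[0,0,1]])
    R=cv2.Rodrigues(np.array(p["rvec"],float))[0]
    return K,R,np.array(p["tvec"],float).ravel()
def ray(p,uv,z):
    K,R,t=cam(p); c=-R.T@t
    d=R.T@np.linalg.solve(K,[uv[0],uv[1],1]); return c+d*(z-c[2])/d[2]
def proj(p,X):
    K,R,t=cam(p); q=K@(R@np.array(X,float)+t); return q[:2]/q[2]
E
python3 - <<'E'
from h import *
print({k:v for k,v in ctrl.get_obs().items()})
for n in("scene","top"):
    p=ctrl.snapshot(n); save(p,n+'0'); K,R,t=cam(p); print(n,K[0,0],K[:2,2],'cam at',-R.T@t,'fwd',R[2], p.get('shot'))
    for th in("kit","empties","empty","cartonA","bottleA","tub","penstand","torch","stamppad"):
        print(th,[(round(float(d["conf"]),2),[int(d["xy"][0]*640),int(d["xy"][1]*400)]) for d in ctrl.boxes_of(p,th)])
E
```

```text
pics
{'clock': 0.0, 'joint_pos': array([ 8.74375891e+01,  2.05924177e+01,  6.31222519e-01, -2.10224478e-02,
       -7.01365916e+01, -1.65086621e+01]), 'qvel': array([-0.03509537, -0.07186022, -0.01156946,  0.08965079, -0.0465685 ,
       -0.0593426 ]), 'tau': array([-1.99060883e-04, -5.82723570e+01,  2.93056583e+01,  6.99726149e+00,
        7.02795209e-03, -1.59281194e-04]), 'tool_pos': array([0.2204167 , 0.63756813, 0.2911893 ]), 'orientation': array([ 1.79900628e+02, -8.84249760e-03, -1.90782252e+01]), 'force': array([-0.10780939, -0.76212675,  0.32492107]), 'moment': array([ 0.03091664,  0.01953895, -0.05228946]), 'gripper_force': 0.0, 'opening': 0.08758279744932843}
scene 406.96128453120485 [323.98748599 193.84407415] cam at [1.02986685 0.75425806 0.87174635] fwd [-0.38291771 -0.63105422 -0.67464405] 1
kit [(0.66, [313, 207])]
empties [(0.78, [456, 304])]
empty [(0.89, [334, 204])]
cartonA [(0.77, [343, 254])]
bottleA [(0.66, [339, 303]), (0.56, [386, 247])]
tub [(0.98, [419, 225]), (0.87, [443, 208])]
penstand [(0.75, [395, 277]), (0.65, [285, 117])]
torch [(0.69, [244, 215])]
stamppad [(0.71, [286, 276])]
top 506.63611437748506 [321.92164893 207.07063164] cam at [4.14577658e-01 5.37978837e-04 1.59329065e+00] fwd [ 0.1005563  -0.00460879 -0.99492069] 2
kit [(0.73, [320, 196])]
empties [(0.63, [170, 241]), (0.26, [401, 221])]
empty [(0.58, [303, 203])]
cartonA [(0.66, [249, 184])]
bottleA [(0.76, [211, 155]), (0.67, [236, 218])]
tub [(0.76, [246, 294]), (0.63, [239, 261])]
penstand [(0.55, [463, 240])]
torch [(0.94, [346, 137])]
stamppad [(0.67, [268, 141])]
```

View pics/scene0.png

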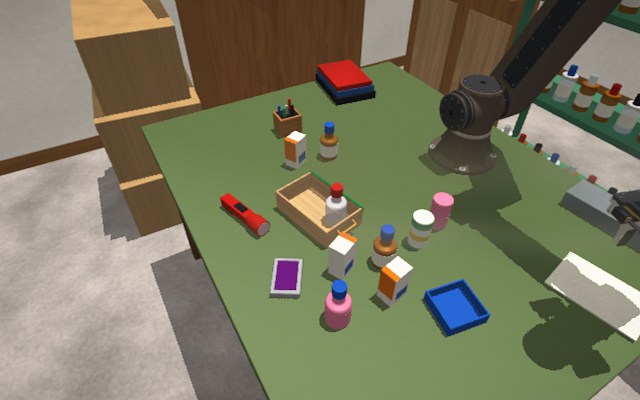

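View pics/top0.png

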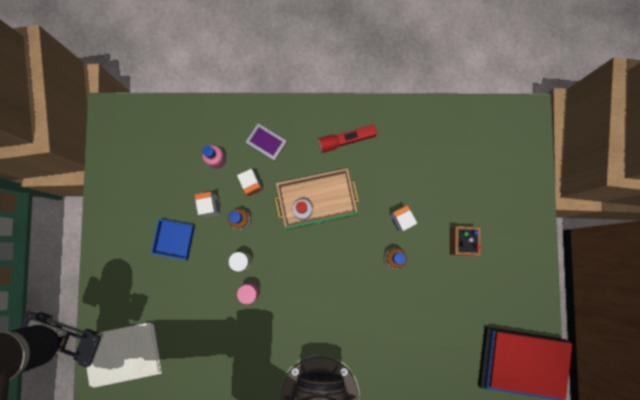

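```bash
cat >> h.py <<'E'
from scipy.optimize import minimize
S=4
def box(a,b,z0,z1): return [np.array([[x,y,z] for x in(-a/2,a/2) for y in(-b/2,b/2) for z in(z0,z1)])]
def cyl(r,z0,z1):
    th=np.linspace(0,2*np.pi,40); return np.vstack([np.c_[r*np.cos(th),r*np.sin(th),0*th+z] for z in(z0,z1)])
BOT=[cyl(.031,0,.075),cyl(.013,.075,.1),cyl(.017,.1,.13)]
M=dict(carton=box(.06,.046,0,.105),bottle=BOT,empty=BOT,tub=[cyl(.028,0,.1)],kit=box(.142,.222,0,.066),empties=box(.108,.108,0,.034),penstand=box(.085,.075,0,.075))
def render(p,parts,q):
    im=np.zeros((400*S,640*S),np.uint8); c,s=np.cos(q[2]),np.sin(q[2]); K,R,t=cam(p)
    for P in parts:
        W=np.c_[c*P[:,0]-s*P[:,1]+q[0],s*P[:,0]+c*P[:,1]+q[1],P[:,2]+(q[3] if len(q)>3 else 0)]
        u=(R@W.T).T+t; u=(K@u.T).T; u=u[:,:2]/u[:,2:]
        h=cv2.convexHull(((u+.5)*S-.5).astype(np.float32)); cv2.fillConvexPoly(im,np.round(h*16).astype(np.int32),1,shift=4)
    return im
def fit(views,kind,q0,yaw=True,z=0):
    """views: list of (picture,mask); returns q=[x,y,yaw], iou"""
    ms=[(p,cv2.resize(m.astype(np.float32),None,fx=S,fy=S,interpolation=cv2.INTER_LINEAR)>.5) for p,m in views]
    def cost(v):
        q=[v[0]/100,v[1]/100,(v[2]/5 if yaw else q0[2]),z]; e=0
        for p,m in ms:
            r=render(p,M[kind],q)>0; e+=1-(r&m).sum()/(r|m).sum()
        return e/len(ms)
    v0=np.array([q0[0]*100,q0[1]*100,q0[2]*5][:3 if yaw else 2])
    r=minimize(cost,v0,method='Nelder-Mead',options=dict(initial_simplex=np.vstack([v0]+[v0+.8*e for e in np.eye(len(v0))]),xatol=.01,fatol=1e-4,maxiter=150))
    v=r.x; return [v[0]/100,v[1]/100,(v[2]/5 if yaw else q0[2])],1-r.fun
def orange(p,m):
    hsv=cv2.cvtColor(p["color"],cv2.COLOR_RGB2HSV); H,Sa,V=hsv[...,0],hsv[...,1],hsv[...,2]
    return m&(H>5)&(H<20)&(Sa>150)&(V>120), m&(Sa<60)&(V>140)
ZC=dict(carton=.06,bottle=.06,empty=.06,tub=.05,kit=.03,empties=.02,penstand=.04)
def locate(pics,things,z=0,pair=.03):
    """fit each instance seen from top, adding the scene mask when it agrees"""
    out={}
    for kind,name in things:
        det={n:[d for d in ctrl.cut_out(pics[n],name) if d["conf"]>.3] for n in pics}
        res=[]
        for d in det["top"]:
            p=pics["top"]; m=np.array(d["pixels"]); g=ray(p,(d["xy"][0]*640,d["xy"][1]*400),ZC[kind])
            yaw=0
            if kind=="carton":
                o,w=orange(p,m)
                if o.sum()>3 and w.sum()>3:
                    a=ray(p,np.argwhere(w).mean(0)[::-1],.105); b=ray(p,np.argwhere(o).mean(0)[::-1],.105); yaw=np.arctan2(*(a-b)[1::-1])
            use=kind in("carton","kit","empties","penstand")
            q,i=fit([(p,m)],kind,[g[0],g[1],yaw],use,z)
            V=[(p,m)]
            for e in det.get("scene",[]):
                me=np.array(e["pixels"]); r=cv2.resize(render(pics["scene"],M[kind],q+[z]),(640,400),interpolation=cv2.INTER_AREA)>0
                if (r&me).sum()/(r|me).sum()>.55: V.append((pics["scene"],me))
            q2,i2=fit(V,kind,q,use,z) if len(V)>1 else (q,i)
            col=p["color"][m].mean(0).astype(int)
            res.append((q2,i2)); print(kind,round(d["conf"],2),"px",[int(d["xy"][0]*640),int(d["xy"][1]*400)],"top",np.round(q[:2],4),round(np.degrees(q[2]),1),round(i,2),"| both" if len(V)>1 else "|",np.round(q2[:2],4),round(np.degrees(q2[2]),1),round(i2,2),"r%.3f"%np.hypot(*q2[:2]),"init yaw",round(np.degrees(yaw)),"rgb",col)
        out[kind]=res
    return out
ALL=[("kit","kit"),("empties","empties"),("empty","empty"),("carton","cartonA"),("bottle","bottleA"),("tub","tub"),("penstand","penstand")]
E
python3 - <<'E'
from h import *
pics={n:ctrl.snapshot(n) for n in("scene","top")}
locate(pics,ALL)
c=pics["top"]["color"][110:320,180:480]; cv2.imwrite('pics/crop1.png',cv2.resize(c,None,fx=2.6,fy=2.6,interpolation=cv2.INTER_CUBIC)[:,:,::-1])
E
```

```text
kit 0.82 px [317, 197] top [0.5958 0.0122] 12.3 0.86 | both [0.5975 0.0089] 12.4 0.82 r0.598 init yaw 0 rgb [164 137 104]
empties 0.75 px [170, 239] top [0.4722 0.4571] -10.5 0.97 | both [0.4736 0.4562] -10.4 0.94 r0.658 init yaw 0 rgb [ 43  75 144]
empty 0.86 px [300, 207] top [0.5637 0.0564] 0.0 0.91 | both [0.5654 0.0542] 0.0 0.86 r0.568 init yaw 0 rgb [167 127 126]
carton 0.55 px [249, 183] top [0.6406 0.214 ] 29.4 0.94 | both [0.6425 0.2132] 27.1 0.89 r0.677 init yaw 25 rgb [187 162 144]
bottle 0.96 px [236, 221] top [0.5325 0.2491] 0.0 0.95 | both [0.5341 0.2481] 0.0 0.86 r0.589 init yaw 0 rgb [88 78 85]
bottle 0.86 px [214, 154] top [0.7261 0.327 ] 0.0 0.85 | both [0.7299 0.3286] 0.0 0.88 r0.800 init yaw 0 rgb [122  85 118]
bottle 0.68 px [347, 137] top [ 0.7712 -0.0282] 0.0 0.34 | [ 0.7712 -0.0282] 0.0 0.34 r0.772 init yaw 0 rgb [130  46  42]
tub 0.85 px [236, 260] top [0.405  0.2416] 0.0 0.96 | both [0.406  0.2402] 0.0 0.9 r0.472 init yaw 0 rgb [191 192 190]
tub 0.62 px [239, 219] top [0.5326 0.2466] 0.0 0.93 | [0.5326 0.2466] 0.0 0.93 r0.587 init yaw 0 rgb [88 78 85]
tub 0.6 px [244, 295] top [0.3107 0.2154] 0.0 0.95 | both [0.3113 0.2143] 0.0 0.88 r0.378 init yaw 0 rgb [188 120 143]
penstand 0.88 px [464, 240] top [ 0.4669 -0.4417] -0.2 0.95 | both [ 0.4683 -0.4443] 1.0 0.88 r0.646 init yaw 0 rgb [77 62 51]
```

View pics/crop1.png

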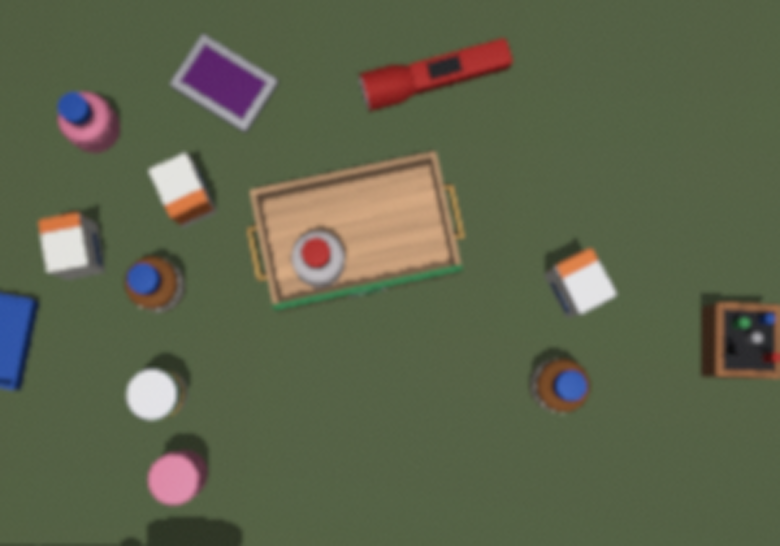

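```bash
cat >> h.py <<'E'
def blob(p,X,rad=45):
    """colour segmentation: the non-green blob nearest to world point X's image"""
    hsv=cv2.cvtColor(p["color"],cv2.COLOR_RGB2HSV)
    fg=~((hsv[...,0]>33)&(hsv[...,0]<80)&(hsv[...,1]>45))
    fg=fg.astype(np.uint8); u=proj(p,X).astype(int)
    n,l,st,c=cv2.connectedComponentsWithStats(fg,connectivity=4)
    ids=[i for i in range(1,n) if 40<st[i,4]<2500]
    k=min(ids,key=lambda i:np.hypot(*(c[i]-u))); return l==k
def kitpose(p,guess=(.596,.011,.21)):
    crop=[(276.5,183.1),(347.3,168.8),(357.7,212.7),(285.8,227.7)]
    W=np.array([ray(p,u,.066)[:2] for u in crop])
    L=np.array([[.071,.111],[.071,-.111],[-.071,-.111],[-.071,.111]])
    A=(L-L.mean(0)).T@(W-W.mean(0)); yaw=np.arctan2(A[0,1]-A[1,0],A[0,0]+A[1,1])
    res=[np.hypot(*(W[i]-W[(i+1)%4])) for i in range(4)]
    return W.mean(0),np.degrees(yaw),res
def cblob(p,kind,g):
    m=blob(p,[g[0],g[1],ZC[kind]]); yaw=0
    if kind=="carton":
        o,w=orange(p,m); a=ray(p,np.argwhere(w).mean(0)[::-1],.105); b=ray(p,np.argwhere(o).mean(0)[::-1],.105); yaw=np.arctan2(*(a-b)[1::-1])
    q,i=fit([(p,m)],kind,[g[0],g[1],yaw],kind=="carton")
    return np.round(q[:2],4),round(np.degrees(q[2]),1),round(i,3),int(m.sum()),round(np.degrees(yaw))
E
python3 - <<'E'
from h import *
p=ctrl.snapshot("top")
print(kitpose(p))
for kind,uv in [("carton",(249,183)),("carton",(206,204)),("carton",(404,217)),("bottle",(236,220)),("bottle",(396,258)),("tub",(236,260))]:
    print(kind,uv,cblob(p,kind,ray(p,uv,ZC[kind])))
s=ctrl.snapshot("scene")
for kind,uv in [("carton",(342,256)),("carton",(395,281)),("carton",(295,149)),("bottle",(329,140)),("tub",(422,229))]:
    print("scene",kind,cblob(s,kind,ray(s,uv,ZC[kind])))
# kit corners predicted in scene
c,y,_=kitpose(p); y=np.radians(y)
for a,b in[(.071,.111),(.071,-.111),(-.071,-.111),(-.071,.111)]: print(proj(s,[c[0]+np.cos(y)*a-np.sin(y)*b,c[1]+np.sin(y)*a+np.cos(y)*b,.066]).round(1))
cv2.imwrite('pics/crop2.png',cv2.resize(s["color"][100:320,250:500],None,fx=2.4,fy=2.4,interpolation=cv2.INTER_CUBIC)[:,:,::-1])
E
```

```text
(array([0.59669579, 0.00883376]), np.float64(12.007494695662977), [np.float64(0.22022876687520432), np.float64(0.13807242383816773), np.float64(0.22200291344822728), np.float64(0.1389679015507408)])
carton (249, 183) (array([0.6446, 0.2151]), np.float64(21.9), np.float64(0.91), 491, 25)
carton (206, 204) (array([0.5796, 0.345 ]), np.float64(-168.4), np.float64(0.902), 573, -169)
carton (404, 217) (array([ 0.5365, -0.2521]), np.float64(-152.1), np.float64(0.863), 509, -155)
bottle (236, 220) (array([0.5353, 0.248 ]), np.float64(0.0), np.float64(0.945), 413, 0)
bottle (396, 258) (array([ 0.4162, -0.2301]), np.float64(0.0), np.float64(0.954), 415, 0)
tub (236, 260) (array([0.4059, 0.2417]), np.float64(0.0), np.float64(0.909), 401, 0)
scene carton (array([0.6488, 0.2186]), np.float64(113.8), np.float64(0.0), 2027, 114)
scene carton (array([0.5745, 0.3336]), np.float64(95.4), np.float64(0.579), 2027, 114)
scene carton (array([ 0.5354, -0.2553]), np.float64(-152.7), np.float64(0.478), 1433, -167)
scene bottle (array([ 0.419 , -0.2288]), np.float64(0.0), np.float64(0.948), 568, 0)
scene tub (array([0.4061, 0.2404]), np.float64(0.0), np.float64(0.435), 1326, 0)
[326.4 231.6]
[275.3 190.3]
[311.3 170. ]
[363.  206.7]
```

View pics/crop2.png

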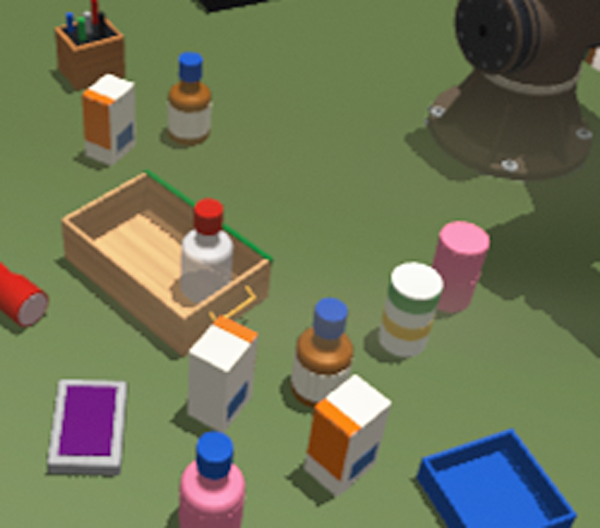

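```bash
cat >> h.py <<'E'
KIT=(.597,.0095,12.)
def kitw(x,y):
    c,s=np.cos(np.radians(KIT[2])),np.sin(np.radians(KIT[2])); return KIT[0]+c*x-s*y,KIT[1]+s*x+c*y
def plan(*way,start=None):
    """way points (x,y,z,yaw deg, yaw continuous); prints per call: total shift/turn shares (tool axes at the call's start)"""
    if start is None:
        o=ctrl.get_obs(); start=[*o["tool_pos"],o["orientation"][2]]; print("at",np.round(start,4),"j1,j6",np.round(o["joint_pos"][[0,5]],1),"t",round(o["clock"],1),"open",round(o["opening"],4))
    c=np.array(start,float)
    for w in way:
        w=np.array(w,float); d=w-c; n=int(max(1,np.ceil(np.linalg.norm(d[:3])/.19-1e-6),np.ceil(abs(d[3])/34-1e-6)))
        print("->",np.round(w,4),"j6~",round(w[3]-np.degrees(np.arctan2(w[1],w[0]))+90),"r%.3f"%np.hypot(w[0],w[1]))
        for _ in range(n):
            y=np.radians(c[3]); s=d[:3]/n
            print("   ",[round(v/.8,4) for v in(s[0]*np.cos(y)+s[1]*np.sin(y), s[0]*np.sin(y)-s[1]*np.cos(y), -s[2])],round(-d[3]/n/90,4)); c=c+d/n
E
python3 - <<'E'
from h import *
plan((.565,.055,.29,-78),(.565,.055,.177,-78))
E
```

```text
at [  0.2205   0.6379   0.2922 -19.0686] j1,j6 [ 87.4 -16.5] t 1.9 open 0.0876
-> [ 5.65e-01  5.50e-02  2.90e-01 -7.80e+01] j6~ 6 r0.568
    [np.float64(0.1613), np.float64(0.137), np.float64(0.0007)] 0.1637
    [np.float64(0.1908), np.float64(0.0915), np.float64(0.0007)] 0.1637
    [np.float64(0.2078), np.float64(0.04), np.float64(0.0007)] 0.1637
    [np.float64(0.2111), np.float64(-0.0142), np.float64(0.0007)] 0.1637
-> [ 5.65e-01  5.50e-02  1.77e-01 -7.80e+01] j6~ 6 r0.568
    [np.float64(-0.0), np.float64(-0.0), np.float64(0.1413)] -0.0
```

send_rows(deltas=[[[0.03,0.027,0],0.03],[[0.065,0.055,0],0.07],[[0.097,0.082,0],0.1],[[0.13,0.11,0],0.13],[[0.161,0.137,0],0.164]], gripper=0.65)

```text
clock: 2.32
tool_pos: [0.307, 0.4907, 0.2922]
orientation: [-180.0, 0.0, -33.9]
force: [1.3, -0.7, 0.9]
opening: 0.0603
gripper_force: 0.0
```

send_rows(deltas=[[[0.038,0.018,0],0.03],[[0.076,0.036,0],0.07],[[0.115,0.055,0],0.1],[[0.153,0.073,0],0.13],[[0.191,0.0915,0],0.164]])

```text
clock: 2.73
tool_pos: [0.3932, 0.3449, 0.2925]
orientation: [-180.0, 0.0, -48.7]
force: [0.9, 0.5, 0.3]
opening: 0.0575
gripper_force: 0.0
```

send_rows(deltas=[[[0.042,0.008,0],0.03],[[0.083,0.016,0],0.07],[[0.125,0.024,0],0.1],[[0.166,0.032,0],0.13],[[0.208,0.04,0],0.164]])

```text
clock: 3.15
tool_pos: [0.4792, 0.199, 0.2926]
orientation: [-179.9, 0.0, -63.5]
force: [0.9, 0.6, 0.4]
opening: 0.057
gripper_force: 0.0
```

send_rows(deltas=[[[0.042,-0.003,0],0.03],[[0.084,-0.006,0],0.07],[[0.127,-0.009,0],0.1],[[0.169,-0.012,0],0.13],[[0.211,-0.014,0],0.164]])

```text
clock: 3.57
tool_pos: [0.5652, 0.053, 0.2924]
orientation: [-180.0, 0.0, -78.2]
force: [1.2, 0.9, 0.6]
opening: 0.0567
gripper_force: 0.0
```

```bash
python3 - <<'E'
from h import *
p=ctrl.snapshot("scene");save(p,"s1")
plan((.565,.055,.177,-78))
E
```

```text
at [ 5.6700e-01  4.9300e-02  2.9210e-01 -7.8572e+01] j1,j6 [ 24.7 -13.3] t 3.6 open 0.0571
-> [ 5.65e-01  5.50e-02  1.77e-01 -7.80e+01] j6~ 6 r0.568
    [np.float64(-0.0075), np.float64(0.0011), np.float64(0.1438)] -0.0064
```

View pics/s1.png

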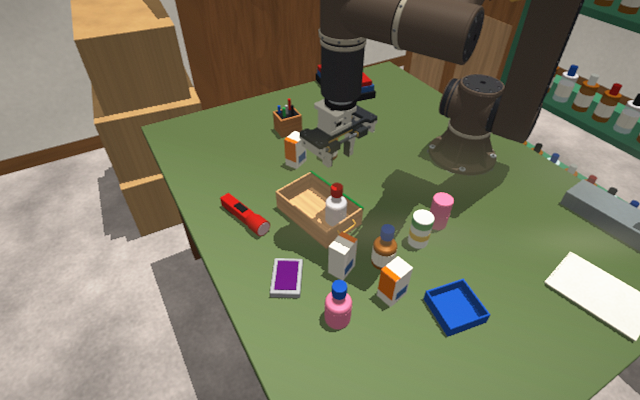

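send_rows(deltas=[[[-0.007,0,0.02],0],[[-0.007,0,0.05],0],[[-0.007,0,0.08],0],[[-0.007,0,0.08],0],[[-0.007,0,0.08],0]])

```text
clock: 4.03
tool_pos: [0.5629, 0.0598, 0.2276]
orientation: [179.9, -0.1, -78.1]
force: [-0.0, 0.0, 1.5]
opening: 0.0572
gripper_force: 0.0
```

```bash
python3 - <<'E'
from h import *
pics={n:ctrl.snapshot(n) for n in("scene","top")}
s=pics["scene"]
o=ctrl.get_obs()["tool_pos"]; print(proj(s,o),proj(s,o-[0,0,.066]),proj(s,[.565,.055,.12]))
plan((.565,.055,.177,-78))
locate({"scene":pics["scene"],"top":pics["top"]},[("empty","empty")],z=.005)
cv2.imwrite('pics/crop3.png',cv2.resize(s["color"][80:260,230:460],None,fx=3,fy=3,interpolation=cv2.INTER_CUBIC)[:,:,::-1])
E
```

```text
[339.31966025 159.42837983] [338.43146305 178.95149393] [336.57343264 190.01484606]
at [ 5.64100e-01  6.04000e-02  2.29700e-01 -7.80733e+01] j1,j6 [ 25.9 -14. ] t 4.1 open 0.0571
-> [ 5.65e-01  5.50e-02  1.77e-01 -7.80e+01] j6~ 6 r0.568
    [np.float64(0.0068), np.float64(0.0003), np.float64(0.0659)] -0.0008
```

View pics/crop3.png

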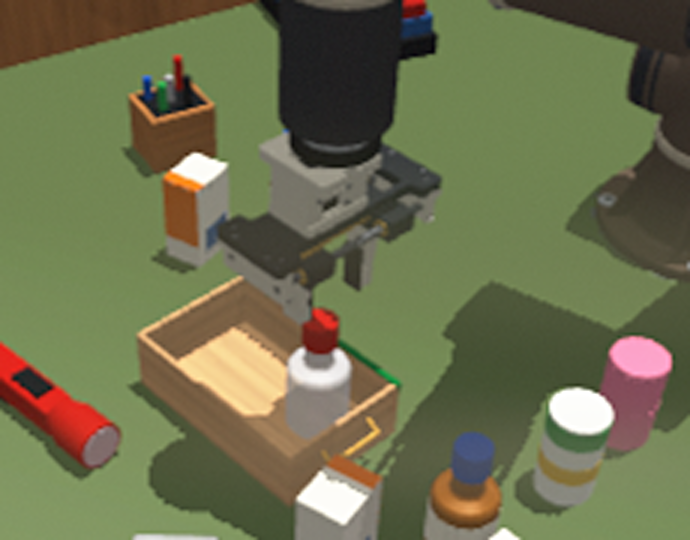

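send_rows(deltas=[[[0,0,0.0],0],[[0,0,0.0],0],[[0,0,0.0],0],[[0,0,0],0],[[0,0,0],0]])

```text
clock: 4.65
tool_pos: [0.5633, 0.0601, 0.2283]
orientation: [-180.0, 0.0, -78.1]
force: [0.1, 0.6, 0.3]
opening: 0.0568
gripper_force: 0.0
```

```bash
python3 - <<'E'
from h import *
plan((.565,.0555,.177,-78))
E
```

```text
at [ 5.63300e-01  6.01000e-02  2.28300e-01 -7.81054e+01] j1,j6 [ 25.9 -14. ] t 4.7 open 0.0568
-> [ 5.65e-01  5.55e-02  1.77e-01 -7.80e+01] j6~ 6 r0.568
    [np.float64(0.006), np.float64(-0.0009), np.float64(0.0642)] -0.0012
```

send_rows(deltas=[[[0.003,0,0.02],0],[[0.006,-0.001,0.045],0],[[0.006,-0.001,0.064],0],[[0.006,-0.001,0.064],0],[[0.006,-0.001,0.064],0]])

```text
clock: 5.07
tool_pos: [0.5648, 0.0554, 0.1765]
orientation: [179.9, -0.0, -78.1]
force: [0.8, -0.2, 0.8]
opening: 0.0569
gripper_force: 0.0
```

send_rows(deltas=[[[0,0,0.0],0],[[0,0,0.0],0],[[0,0,0.0],0],[[0,0,0],0],[[0,0,0],0]], gripper=0.3)

```text
clock: 5.48
tool_pos: [0.5652, 0.0556, 0.1777]
orientation: [-180.0, 0.0, -78.1]
force: [-1.5, -0.4, 3.2]
opening: 0.0332
gripper_force: 30.0
```

```bash
python3 - <<'E'
from h import *
x,y=.473,.4565
p0=[.565,.0555,.177,-78]
plan((.565,.0555,.34,-78),(x,y,.34,-45),(x,y,.205,-45))
E
```

```text
at [ 5.65200e-01  5.56000e-02  1.77700e-01 -7.80975e+01] j1,j6 [ 25.4 -13.5] t 5.5 open 0.0332
-> [ 5.65e-01  5.55e-02  3.40e-01 -7.80e+01] j6~ 6 r0.568
    [np.float64(0.0001), np.float64(0.0002), np.float64(-0.2029)] -0.0011
-> [  0.473    0.4565   0.34   -45.    ] j6~ 1 r0.657
    [np.float64(-0.1714), np.float64(0.0028), np.float64(-0.0)] -0.1222
    [np.float64(-0.1688), np.float64(-0.03), np.float64(-0.0)] -0.1222
    [np.float64(-0.16), np.float64(-0.0617), np.float64(-0.0)] -0.1222
-> [  0.473    0.4565   0.205  -45.    ] j6~ 1 r0.657
    [np.float64(-0.0), np.float64(0.0), np.float64(0.1688)] -0.0
```

send_rows(deltas=[[[0,0,-0.02],0],[[0,0,-0.06],0],[[0,0,-0.11],0],[[0,0,-0.16],0],[[0,0,-0.203],0]])

```text
clock: 5.9
tool_pos: [0.5649, 0.0554, 0.3422]
orientation: [-179.9, 0.0, -78.1]
force: [0.3, 0.6, -0.8]
opening: 0.0335
gripper_force: 30.0
```

send_rows(deltas=[[[-0.02,0,0],-0.02],[[-0.055,0,0],-0.04],[[-0.09,0.001,0],-0.07],[[-0.13,0.002,0],-0.1],[[-0.171,0.003,0],-0.122]])

```text
clock: 6.32
tool_pos: [0.5339, 0.1898, 0.3396]
orientation: [-180.0, 0.0, -67.0]
force: [0.9, -0.4, -1.6]
opening: 0.0333
gripper_force: 30.0
```

send_rows(deltas=[[[-0.035,-0.006,0],-0.02],[[-0.07,-0.012,0],-0.05],[[-0.1,-0.018,0],-0.07],[[-0.135,-0.024,0],-0.1],[[-0.169,-0.03,0],-0.122]])

```text
clock: 6.73
tool_pos: [0.5034, 0.324, 0.3394]
orientation: [180.0, 0.0, -56.0]
force: [0.7, -0.5, -1.4]
opening: 0.0335
gripper_force: 30.0
```

send_rows(deltas=[[[-0.04,-0.015,0],-0.03],[[-0.08,-0.03,0],-0.06],[[-0.115,-0.045,0],-0.09],[[-0.14,-0.055,0],-0.11],[[-0.16,-0.062,0],-0.122]])

```text
clock: 7.15
tool_pos: [0.4733, 0.4586, 0.3388]
orientation: [180.0, -0.0, -45.0]
force: [0.5, -0.4, -0.9]
opening: 0.0336
gripper_force: 30.0
```

send_rows(deltas=[[[0,0,0.02],0],[[0,0,0.06],0],[[0,0,0.1],0],[[0,0,0.14],0],[[0,0,0.165],0]])

```text
clock: 7.57
tool_pos: [0.4731, 0.4552, 0.2039]
orientation: [179.8, -0.0, -45.2]
force: [-0.1, -0.8, -2.1]
opening: 0.0331
gripper_force: 30.0
```

send_rows(deltas=[[[0,0,0.0],0],[[0,0,0.0],0],[[0,0,0.0],0],[[0,0,0],0],[[0,0,0],0]])

```text
clock: 7.98
tool_pos: [0.4745, 0.4574, 0.2094]
orientation: [-179.8, 0.0, -45.2]
force: [-0.2, 0.1, -0.1]
opening: 0.0329
gripper_force: 30.0
```

```bash
python3 - <<'E'
from h import *
plan((.473,.4565,.185,-45))
pics={n:ctrl.snapshot(n) for n in("scene","top")}
locate(pics,[("empties","empties"),("empty","empty")],z=0)
save(pics["scene"],"s2")
E
```

```text
at [  0.4745   0.4574   0.2094 -45.1732] j1,j6 [ 60.9 -16.1] t 8.0 open 0.0329
-> [  0.473    0.4565   0.185  -45.    ] j6~ 1 r0.657
    [np.float64(-0.0006), np.float64(0.0021), np.float64(0.0305)] -0.0019
empties 0.88 px [178, 231] top [0.4734 0.4555] -10.4 0.45 | both [0.4745 0.4547] -10.5 0.52 r0.657 init yaw 0 rgb [32 51 92]
```

View pics/s2.png

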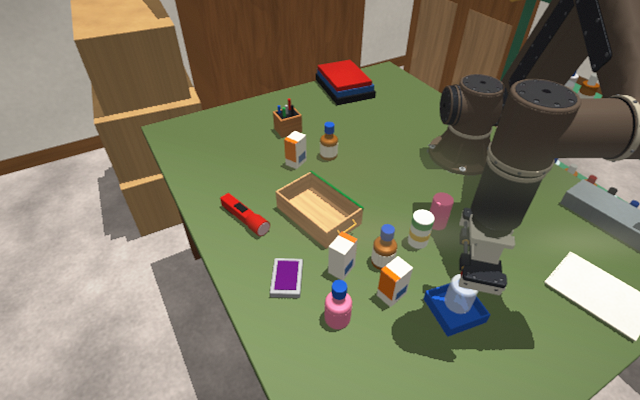

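send_rows(deltas=[[[0,0,0.01],0],[[0,0,0.02],0],[[0,0,0.028],0],[[0,0,0.033],0],[[0,0,0.036],0]])

```text
clock: 8.7
tool_pos: [0.4737, 0.4563, 0.1771]
orientation: [179.9, -0.0, -45.2]
force: [-0.7, -0.5, -1.3]
opening: 0.0333
gripper_force: 30.0
```

send_rows(deltas=[[[0,0,0.0005],0],[[0,0,0.001],0],[[0,0,0.0015],0],[[0,0,0.002],0],[[0,0,0.003],0]])

```text
clock: 9.12
tool_pos: [0.4741, 0.4569, 0.1766]
orientation: [-180.0, 0.0, -45.2]
force: [-2.3, -2.2, 7.7]
opening: 0.0335
gripper_force: 30.0
```

send_rows(deltas=[[[0,0,0.0005],0],[[0,0,0.001],0],[[0,0,0.0015],0],[[0,0,0.002],0],[[0,0,0.002],0]])

```text
clock: 9.53
tool_pos: [0.4743, 0.4569, 0.1767]
orientation: [-179.9, -0.0, -45.1]
force: [-3.9, -2.5, 11.7]
opening: 0.0331
gripper_force: 30.0
```

Contact felt. Release, rise, and move to look at carton A.

send_rows(deltas=[[[0,0,-0.001],0],[[0,0,-0.001],0],[[0,0,-0.001],0],[[0,0,-0.001],0],[[0,0,-0.001],0]], gripper=0.7)

```text
clock: 9.95
tool_pos: [0.474, 0.4567, 0.1751]
orientation: [180.0, -0.0, -45.2]
force: [-0.8, -0.8, -0.1]
opening: 0.0588
gripper_force: 0.0
```

send_rows(deltas=[[[0,0,-0.02],0],[[0,0,-0.06],0],[[0,0,-0.1],0],[[0,0,-0.14],0],[[0,0,-0.16],0]], gripper=1)

```text
clock: 10.37
tool_pos: [0.4748, 0.4575, 0.3078]
orientation: [-179.7, 0.0, -45.1]
force: [0.5, 0.5, 1.2]
opening: 0.0858
gripper_force: 0.0
```

```bash
python3 - <<'E'
from h import *
pics={n:ctrl.snapshot(n) for n in("scene","top")}
p=pics["top"]
locate(pics,[("empty","empty"),("carton","cartonA")])
print(cblob(p,"carton",(.644,.215)),cblob(p,"carton",(.58,.345)),cblob(p,"tub",(.406,.2417)))
x,y=.6435,.214
plan((x,y,.29,-65),(x,y,.135,-65))
save(p,"top1")
E
```

```text
empty 0.82 px [169, 235] top [0.475  0.4561] 0.0 0.8 | both [0.4751 0.4541] 0.0 0.86 r0.657 init yaw 0 rgb [ 99  92 108]
carton 0.85 px [248, 184] top [0.6414 0.2132] 26.3 0.93 | both [0.6429 0.2125] 27.5 0.91 r0.677 init yaw 24 rgb [192 167 149]
(array([0.6448, 0.2147]), np.float64(20.8), np.float64(0.908), 493, 25) (array([0.5789, 0.3451]), np.float64(-168.5), np.float64(0.899), 576, -168) (array([0.4052, 0.2419]), np.float64(0.0), np.float64(0.912), 402, 0)
at [  0.4736   0.4563   0.3018 -45.1763] j1,j6 [ 60.9 -16. ] t 10.7 open 0.0875
-> [  0.6435   0.214    0.29   -65.    ] j6~ 7 r0.678
    [np.float64(0.1823), np.float64(0.0315), np.float64(0.0074)] 0.1101
    [np.float64(0.185), np.float64(-0.0004), np.float64(0.0074)] 0.1101
-> [  0.6435   0.214    0.135  -65.    ] j6~ 7 r0.678
    [np.float64(0.0), np.float64(0.0), np.float64(0.1937)] -0.0
```

View pics/top1.png

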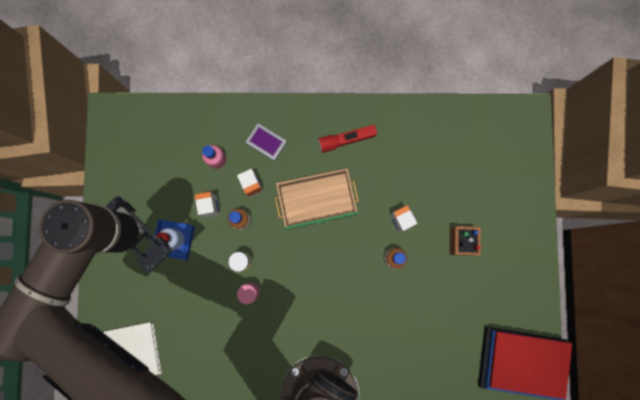

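send_rows(deltas=[[[0.03,0.005,0.001],0.02],[[0.07,0.012,0.003],0.045],[[0.11,0.019,0.005],0.07],[[0.15,0.026,0.007],0.09],[[0.182,0.0315,0.0074],0.11]])

```text
clock: 11.08
tool_pos: [0.5592, 0.3337, 0.2955]
orientation: [179.8, -0.0, -55.2]
force: [0.4, -0.5, 0.1]
opening: 0.0877
gripper_force: 0.0
```

send_rows(deltas=[[[0.045,0,0.001],0.03],[[0.09,0,0.003],0.06],[[0.13,0,0.005],0.08],[[0.165,0,0.007],0.1],[[0.185,0,0.0074],0.11]])

```text
clock: 11.5
tool_pos: [0.6443, 0.2116, 0.2894]
orientation: [179.8, -0.0, -65.2]
force: [-0.9, 0.5, -0.3]
opening: 0.0874
gripper_force: 0.0
```

send_rows(deltas=[[[0,0,0],0],[[0,0,0.03],0],[[0,0,0.06],0],[[0,0,0.09],0],[[0,0,0.1],0]])

```text
clock: 11.92
tool_pos: [0.6413, 0.2142, 0.2068]
orientation: [179.6, 0.0, -65.0]
force: [-0.8, -0.4, -1.3]
opening: 0.0878
gripper_force: 0.0
```

send_rows(deltas=[[[0,0,0.02],0],[[0,0,0.045],0],[[0,0,0.07],0],[[0,0,0.085],0],[[0,0,0.093],0]])

```text
clock: 12.33
tool_pos: [0.6427, 0.2145, 0.1353]
orientation: [179.8, -0.0, -64.9]
force: [-0.2, 0.4, -0.2]
opening: 0.0874
gripper_force: 0.0
```

send_rows(deltas=[[[0,0,0],0],[[0,0,0],0],[[0,0,0],0],[[0,0,0],0],[[0,0,0],0]], gripper=0.6)

```text
clock: 12.75
tool_pos: [0.6438, 0.2146, 0.1382]
orientation: [-179.9, 0.0, -65.0]
force: [-0.7, -1.8, -0.7]
opening: 0.0596
gripper_force: 22.9
```

```bash
python3 - <<'E'
from h import *
x,y=kitw(-.033,.070); print(x,y)
o=ctrl.get_obs();tp=o["tool_pos"]
plan((tp[0],tp[1],.29,-65),(x,y,.29,-78),(x,y,.160,-78))
E
```

```text
0.5501673108185413 0.07110924625438035
at [  0.6438   0.2146   0.1382 -64.9654] j1,j6 [34.9 -9.8] t 12.8 open 0.0596
-> [  0.6438   0.2146   0.29   -65.    ] j6~ 7 r0.679
    [np.float64(0.0), np.float64(-0.0), np.float64(-0.1897)] 0.0004
-> [ 5.502e-01  7.110e-02  2.900e-01 -7.800e+01] j6~ 5 r0.555
    [np.float64(0.113), np.float64(0.1819), np.float64(-0.0)] 0.1444
-> [ 5.502e-01  7.110e-02  1.600e-01 -7.800e+01] j6~ 5 r0.555
    [np.float64(0.0), np.float64(0.0), np.float64(0.1625)] -0.0
```

send_rows(deltas=[[[0,0,-0.02],0],[[0,0,-0.06],0],[[0,0,-0.11],0],[[0,0,-0.16],0],[[0,0,-0.19],0]])

```text
clock: 13.17
tool_pos: [0.6444, 0.2145, 0.2946]
orientation: [-179.7, -0.0, -64.9]
force: [0.9, 0.4, 0.3]
opening: 0.06
gripper_force: 29.9
```

send_rows(deltas=[[[0.015,0.025,0],0.02],[[0.04,0.065,0],0.05],[[0.065,0.105,0],0.09],[[0.09,0.145,0],0.12],[[0.113,0.182,0],0.1445]])

```text
clock: 13.58
tool_pos: [0.5483, 0.0693, 0.2895]
orientation: [-180.0, 0.0, -78.1]
force: [0.6, -1.0, -0.2]
opening: 0.0598
gripper_force: 29.9
```

send_rows(deltas=[[[0,0,0],0],[[0,0,0.03],0],[[0,0,0.07],0],[[0,0,0.1],0],[[0,0,0.12],0]])

```text
clock: 14.0
tool_pos: [0.549, 0.0705, 0.1915]
orientation: [180.0, 0.0, -78.0]
force: [0.3, -0.2, -1.1]
opening: 0.0597
gripper_force: 29.9
```

send_rows(deltas=[[[0,0,0],0],[[0,0,0],0],[[0,0,0],0],[[0,0,0],0],[[0,0,0],0]])

```text
clock: 14.42
tool_pos: [0.5502, 0.071, 0.1944]
orientation: [-179.9, 0.0, -78.0]
force: [-0.9, 0.4, 0.0]
opening: 0.0603
gripper_force: 29.9
```

```bash
python3 - <<'E'
from h import *
x,y=kitw(-.033,.070)
plan((x,y,.146,-78))
pics={n:ctrl.snapshot(n) for n in("scene","top")}
locate(pics,[("carton","cartonA")],z=.055)
cv2.imwrite('pics/crop4.png',cv2.resize(pics["scene"]["color"][100:280,230:460],None,fx=3,fy=3,interpolation=cv2.INTER_CUBIC)[:,:,::-1])
E
```

```text
at [ 5.50200e-01  7.10000e-02  1.94400e-01 -7.79682e+01] j1,j6 [ 27.6 -15.6] t 14.4 open 0.0603
-> [ 5.502e-01  7.110e-02  1.460e-01 -7.800e+01] j6~ 5 r0.555
    [np.float64(-0.0001), np.float64(0.0), np.float64(0.0605)] 0.0004
```

View pics/crop4.png

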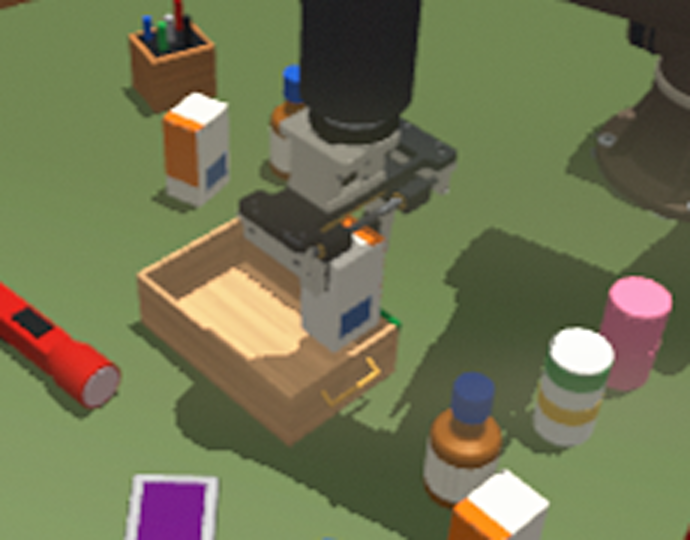

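send_rows(deltas=[[[0,0,0.015],0],[[0,0,0.035],0],[[0,0,0.05],0],[[0,0,0.058],0],[[0,0,0.061],0]])

```text
clock: 15.03
tool_pos: [0.5493, 0.0706, 0.1434]
orientation: [179.9, -0.0, -78.0]
force: [-0.7, -0.4, -1.3]
opening: 0.0599
gripper_force: 29.9
```

send_rows(deltas=[[[0,0,0.0005],0],[[0,0,0.001],0],[[0,0,0.0015],0],[[0,0,0.002],0],[[0,0,0.0025],0]])

```text
clock: 15.45
tool_pos: [0.5502, 0.071, 0.1431]
orientation: [-179.9, 0.0, -78.0]
force: [-2.1, 0.1, 8.3]
opening: 0.06
gripper_force: 30.0
```

send_rows(deltas=[[[0,0,0.0005],0],[[0,0,0.001],0],[[0,0,0.001],0],[[0,0,0.001],0],[[0,0,0.001],0]])

```text
clock: 15.87
tool_pos: [0.5501, 0.071, 0.1431]
orientation: [-179.9, -0.0, -77.9]
force: [-4.0, 0.2, 10.4]
opening: 0.0597
gripper_force: 30.0
```

send_rows(deltas=[[[0,0,-0.001],0],[[0,0,-0.001],0],[[0,0,-0.001],0],[[0,0,-0.001],0],[[0,0,-0.001],0]], gripper=0.9)

```text
clock: 16.28
tool_pos: [0.5498, 0.0708, 0.1422]
orientation: [180.0, -0.0, -78.0]
force: [-0.2, 0.0, 0.0]
opening: 0.0782
gripper_force: 0.0
```

send_rows(deltas=[[[0,0,-0.01],0],[[0,0,-0.05],0],[[0,0,-0.1],0],[[0,0,-0.15],0],[[0,0,-0.18],0]])

```text
clock: 16.7
tool_pos: [0.5508, 0.0709, 0.2914]
orientation: [-179.7, -0.0, -77.9]
force: [1.3, 0.0, 0.7]
opening: 0.0792
gripper_force: 0.0
```

```bash
python3 - <<'E'
from h import *
x,y=.579,.345
plan((x,y,.29,101.5),(x,y,.135,101.5))
p=ctrl.snapshot("top")
print(cblob(p,"carton",(.579,.345)),cblob(p,"tub",(.405,.2419)))
s=ctrl.snapshot("scene")
locate(dict(top=p,scene=s),[("carton","cartonA")])
locate(dict(top=p,scene=s),[("carton","cartonA")],z=.005)
E
```

```text
at [ 5.50800e-01  7.09000e-02  2.91400e-01 -7.79378e+01] j1,j6 [ 27.6 -15.6] t 16.7 open 0.0792
-> [  0.579   0.345   0.29  101.5  ] j6~ 161 r0.674
    [np.float64(-0.0546), np.float64(-0.0177), np.float64(0.0003)] -0.3323
    [np.float64(-0.0385), np.float64(-0.0426), np.float64(0.0003)] -0.3323
    [np.float64(-0.0122), np.float64(-0.0561), np.float64(0.0003)] -0.3323
    [np.float64(0.0174), np.float64(-0.0547), np.float64(0.0003)] -0.3323
    [np.float64(0.0424), np.float64(-0.0387), np.float64(0.0003)] -0.3323
    [np.float64(0.056), np.float64(-0.0125), np.float64(0.0003)] -0.3323
-> [  0.579   0.345   0.135 101.5  ] j6~ 161 r0.674
    [np.float64(-0.0), np.float64(0.0), np.float64(0.1937)] -0.0h.py:86: RuntimeWarning: Mean of empty slice.
  o,w=orange(p,m); a=ray(p,np.argwhere(w).mean(0)[::-1],.105); b=ray(p,np.argwhere(o).mean(0)[::-1],.105); yaw=np.arctan2(*(a-b)[1::-1])
  ret = um.true_divide(
h.py:26: RuntimeWarning: invalid value encountered in cast
  h=cv2.convexHull(((u+.5)*S-.5).astype(np.float32)); cv2.fillConvexPoly(im,np.round(h*16).astype(np.int32),1,shift=4)
Traceback (most recent call last):
  File "h.py", line 88, in cblob
    return np.round(q[:2],4),round(np.degrees(q[2]),1),round(i,3),int(m.sum()),round(np.degrees(yaw))
                                                                               ~~~~~^^^^^^^^^^^^^^^^^
ValueError: cannot convert float NaN to integer
```

send_rows(deltas=[[[-0.01,-0.003,0],-0.066],[[-0.02,-0.007,0],-0.132],[[-0.03,-0.01,0],-0.2],[[-0.042,-0.014,0],-0.266],[[-0.0546,-0.0177,0],-0.332]], gripper=1)

```text
clock: 17.17
tool_pos: [0.5545, 0.1168, 0.2868]
orientation: [-180.0, -0.0, -47.8]
force: [0.0, 0.1, 0.4]
opening: 0.0875
gripper_force: 0.0
```

send_rows(deltas=[[[-0.008,-0.008,0],-0.066],[[-0.015,-0.017,0],-0.132],[[-0.023,-0.025,0],-0.2],[[-0.03,-0.034,0],-0.266],[[-0.0385,-0.0426,0],-0.332]])

```text
clock: 17.58
tool_pos: [0.5594, 0.1626, 0.2867]
orientation: [-180.0, -0.0, -17.9]
force: [0.0, -1.6, -0.6]
opening: 0.0874
gripper_force: 0.0
```

send_rows(deltas=[[[-0.002,-0.011,0],-0.066],[[-0.005,-0.022,0],-0.132],[[-0.007,-0.033,0],-0.2],[[-0.01,-0.045,0],-0.266],[[-0.0122,-0.056,0],-0.332]])

```text
clock: 18.0
tool_pos: [0.564, 0.2083, 0.2867]
orientation: [180.0, 0.0, 12.0]
force: [0.5, -0.4, -0.4]
opening: 0.0876
gripper_force: 0.0
```

```bash
python3 - <<'E'
from h import *
p=ctrl.snapshot("top");s=ctrl.snapshot("scene")
locate(dict(top=p,scene=s),[("carton","cartonA"),("tub","tub")])
both=np.hstack([cv2.resize(p["color"][140:320,170:440],None,fx=1.45,fy=1.45),cv2.resize(s["color"][100:280,250:520],None,fx=1.45,fy=1.45)])
cv2.imwrite('pics/both1.png',both[:,:,::-1]); print(both.shape)
E
```

```text
carton 0.66 px [296, 213] top [0.5489 0.0714] 10.8 0.88 | both [0.5505 0.071 ] 11.4 0.8 r0.555 init yaw 10 rgb [224 201 186]
carton 0.43 px [236, 260] top [0.404  0.2421] 5.9 0.78 | [0.404  0.2421] 5.9 0.78 r0.471 init yaw 0 rgb [127 129 122]
tub 0.85 px [238, 260] top [0.4038 0.2415] 0.0 0.97 | both [0.4059 0.2395] 0.0 0.9 r0.471 init yaw 0 rgb [126 127 121]
tub 0.77 px [244, 298] top [0.3111 0.2145] 0.0 0.89 | both [0.312  0.2138] 0.0 0.86 r0.378 init yaw 0 rgb [180 115 138]
(261, 784, 3)
```

View pics/both1.png

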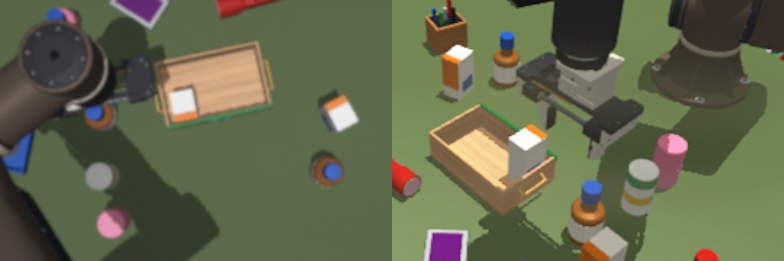

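send_rows(deltas=[[[0.003,-0.011,0],-0.066],[[0.007,-0.022,0],-0.132],[[0.01,-0.033,0],-0.2],[[0.014,-0.044,0],-0.266],[[0.0174,-0.0547,0],-0.332]])

```text
clock: 18.72
tool_pos: [0.5689, 0.2533, 0.2865]
orientation: [180.0, -0.0, 41.7]
force: [-0.5, 0.1, -0.9]
opening: 0.0875
gripper_force: 0.0
```

send_rows(deltas=[[[0.008,-0.008,0],-0.066],[[0.017,-0.015,0],-0.132],[[0.025,-0.023,0],-0.2],[[0.034,-0.03,0],-0.266],[[0.0424,-0.0387,0],-0.332]])

```text
clock: 19.13
tool_pos: [0.5739, 0.2989, 0.2865]
orientation: [180.0, 0.0, 71.6]
force: [-0.0, 0.1, -0.5]
opening: 0.0874
gripper_force: 0.0
```

send_rows(deltas=[[[0.011,-0.002,0],-0.066],[[0.022,-0.005,0],-0.132],[[0.033,-0.007,0],-0.2],[[0.045,-0.01,0],-0.266],[[0.056,-0.0125,0],-0.332]])

```text
clock: 19.55
tool_pos: [0.5786, 0.3447, 0.2864]
orientation: [-180.0, 0.0, 101.5]
force: [0.6, 0.3, 0.1]
opening: 0.0877
gripper_force: 0.0
```

```bash
python3 - <<'E'
from h import *
plan((.579,.345,.135,101.5))
s=ctrl.snapshot("scene")
for d in ctrl.cut_out(s,"cartonA"):
    u=[d["xy"][0]*640,d["xy"][1]*400]; g=ray(s,u,.055); m=np.array(d["pixels"])
    q,i=fit([(s,m)],"carton",[.579,.345,np.radians(-168)] if np.hypot(g[0]-.579,g[1]-.345)<.06 else [g[0],g[1],.2]); print(d["conf"],np.round(u),np.round(g,3),np.round(q,4),np.degrees(q[2]),i)
E
```

```text
at [  0.5786   0.3447   0.2864 101.4565] j1,j6 [ 47.3 144.1] t 19.6 open 0.0877
-> [  0.579   0.345   0.135 101.5  ] j6~ 161 r0.674
    [np.float64(0.0003), np.float64(0.0005), np.float64(0.1893)] -0.0005
0.77 [342. 205.] [0.546 0.057 0.055] [0.5465 0.0607 0.2803] 16.05919466954354 0.8187222412025965
```

```bash
cat >> h.py <<'E'
def orange_check(s,q,deg=True):
    """orange pixels vs a rendering of the label face + top strip"""
    y=np.radians(q[2]); c,sn=np.cos(y),np.sin(y); f=lambda a:np.array([q[0]+c*a[0]-sn*a[1],q[1]+sn*a[0]+c*a[1],a[2]])
    u=np.mean([proj(s,f(a)) for a in[(-.03,-.023,.01),(-.03,.023,.01),(-.03,-.023,.105),(-.03,.023,.105)]],0).astype(int)
    w=np.zeros((400,640),bool); w[u[1]-30:u[1]+30,u[0]-30:u[0]+30]=True
    o,wh=orange(s,w); a=np.argwhere(o); b=np.argwhere(wh)
    return "face px",u,"orange",len(a),a.mean(0)[::-1].round(1),a.min(0)[::-1],a.max(0)[::-1],"white",b.mean(0)[::-1].round(1) if len(b) else None
E
python3 - <<'E'
from h import *
s=ctrl.snapshot("scene"); q=(.579,.345,-168.5)
print(orange_check(s,q))
i=cv2.imread('pics/scene0.png')[:,:,::-1].copy(); print(orange_check(dict(s,color=i),q))
E
```

```text
('face px', array([386, 287]), 'orange', 406, array([387.3, 281.7]), array([378, 267]), array([399, 299]), 'white', array([395.6, 266.7]))
('face px', array([386, 287]), 'orange', 160, array([389. , 275.4]), array([379, 266]), array([399, 297]), 'white', array([399.1, 266.4]))
```

send_rows(deltas=[[[0,0,0.02],0],[[0,0,0.06],0],[[0,0,0.1],0],[[0,0,0.13],0],[[0,0,0.14],0]])

```text
clock: 20.12
tool_pos: [0.5769, 0.3426, 0.1702]
orientation: [-179.7, 0.2, 101.0]
force: [0.3, -0.1, -0.5]
opening: 0.0874
gripper_force: 0.0
```

send_rows(deltas=[[[0,0,0.02],0],[[0,0,0.035],0],[[0,0,0.045],0],[[0,0,0.045],0],[[0,0,0.045],0]])

```text
clock: 20.53
tool_pos: [0.5788, 0.3448, 0.1388]
orientation: [180.0, 0.0, 101.3]
force: [-0.1, -1.2, 1.1]
opening: 0.0876
gripper_force: 0.0
```

send_rows(deltas=[[[0,0,0],0],[[0,0,0],0],[[0,0,0],0],[[0,0,0],0],[[0,0,0],0]], gripper=0.6)

```text
clock: 20.95
tool_pos: [0.5785, 0.3449, 0.1388]
orientation: [180.0, -0.0, 101.3]
force: [-0.2, -1.1, -1.0]
opening: 0.06
gripper_force: 24.0
```

```bash
python3 - <<'E'
from h import *
x,y=kitw(-.033,0)
tp=ctrl.get_obs()["tool_pos"]
plan((tp[0],tp[1],.29,101.5),(x,y,.29,-78))
E
```

```text
at [  0.5785   0.3449   0.1388 101.307 ] j1,j6 [ 47.3 144. ] t 20.9 open 0.06
-> [  0.5785   0.3449   0.29   101.5   ] j6~ 161 r0.674
    [np.float64(0.0), np.float64(0.0), np.float64(-0.1891)] -0.0021
-> [ 5.647e-01  2.600e-03  2.900e-01 -7.800e+01] j6~ 12 r0.565
    [np.float64(-0.0693), np.float64(-0.017), np.float64(-0.0)] 0.3324
    [np.float64(-0.0686), np.float64(0.0198), np.float64(-0.0)] 0.3324
    [np.float64(-0.0496), np.float64(0.0514), np.float64(-0.0)] 0.3324
    [np.float64(-0.0173), np.float64(0.0692), np.float64(-0.0)] 0.3324
    [np.float64(0.0195), np.float64(0.0687), np.float64(-0.0)] 0.3324
    [np.float64(0.0511), np.float64(0.0498), np.float64(-0.0)] 0.3324
```

send_rows(deltas=[[[0,0,-0.02],0],[[0,0,-0.06],0],[[0,0,-0.11],0],[[0,0,-0.16],0],[[0,0,-0.19],0]])

```text
clock: 21.37
tool_pos: [0.5793, 0.3452, 0.2952]
orientation: [179.8, -0.1, 101.3]
force: [0.8, 0.5, -0.4]
opening: 0.0601
gripper_force: 29.9
```

send_rows(deltas=[[[-0.014,-0.003,0],0.066],[[-0.028,-0.007,0],0.132],[[-0.042,-0.01,0],0.2],[[-0.056,-0.014,0],0.266],[[-0.0693,-0.017,0],0.332]])

```text
clock: 21.78
tool_pos: [0.5756, 0.2871, 0.2902]
orientation: [-180.0, 0.0, 71.1]
force: [0.1, 0.4, -2.1]
opening: 0.0601
gripper_force: 29.9
```

send_rows(deltas=[[[-0.014,0.004,0],0.066],[[-0.028,0.008,0],0.132],[[-0.042,0.012,0],0.2],[[-0.056,0.016,0],0.266],[[-0.0686,0.02,0],0.332]])

```text
clock: 22.2
tool_pos: [0.5733, 0.2299, 0.2902]
orientation: [-180.0, 0.0, 41.2]
force: [0.4, -0.4, -1.9]
opening: 0.0598
gripper_force: 29.9
```

send_rows(deltas=[[[-0.01,0.01,0],0.066],[[-0.02,0.02,0],0.132],[[-0.03,0.03,0],0.2],[[-0.04,0.04,0],0.266],[[-0.0496,0.0514,0],0.332]])

```text
clock: 22.62
tool_pos: [0.5709, 0.173, 0.2902]
orientation: [-180.0, 0.0, 11.4]
force: [0.9, -0.1, -1.0]
opening: 0.0598
gripper_force: 29.9
```

send_rows(deltas=[[[-0.003,0.014,0],0.066],[[-0.007,0.028,0],0.132],[[-0.01,0.042,0],0.2],[[-0.014,0.056,0],0.266],[[-0.0173,0.069,0],0.332]])

```text
clock: 23.03
tool_pos: [0.5685, 0.116, 0.2902]
orientation: [180.0, 0.0, -18.5]
force: [-0.4, -0.1, -1.3]
opening: 0.06
gripper_force: 29.9
```

send_rows(deltas=[[[0.004,0.014,0],0.066],[[0.008,0.028,0],0.132],[[0.012,0.042,0],0.2],[[0.016,0.056,0],0.266],[[0.0195,0.0687,0],0.332]])

```text
clock: 23.45
tool_pos: [0.5662, 0.0589, 0.2902]
orientation: [180.0, 0.0, -48.4]
force: [-0.2, 0.7, -0.8]
opening: 0.0598
gripper_force: 29.9
```

send_rows(deltas=[[[0.01,0.01,0],0.066],[[0.02,0.02,0],0.132],[[0.03,0.03,0],0.2],[[0.04,0.04,0],0.266],[[0.051,0.05,0],0.332]])

```text
clock: 23.87
tool_pos: [0.5636, 0.002, 0.2902]
orientation: [180.0, 0.0, -78.3]
force: [-0.0, 0.4, -1.8]
opening: 0.0599
gripper_force: 29.9
```

send_rows(deltas=[[[0,0,0],0],[[0,0,0.03],0],[[0,0,0.07],0],[[0,0,0.1],0],[[0,0,0.1],0]])

```text
clock: 24.28
tool_pos: [0.5623, 0.0027, 0.2058]
orientation: [179.7, 0.0, -77.9]
force: [-0.4, -0.4, -1.6]
opening: 0.0595
gripper_force: 29.9
```

```bash
python3 - <<'E'
from h import *
x,y=kitw(-.033,0)
plan((x,y,.1455,-78))
E
```

```text
at [ 5.6230e-01  2.7000e-03  2.0580e-01 -7.7909e+01] j1,j6 [20.2 -8. ] t 24.3 open 0.0595
-> [ 5.647e-01  2.600e-03  1.455e-01 -7.800e+01] j6~ 12 r0.565
    [np.float64(0.0007), np.float64(-0.003), np.float64(0.0753)] 0.001
```

send_rows(deltas=[[[0,-0.001,0.015],0],[[0,-0.001,0.04],0],[[0,-0.001,0.06],0],[[0,-0.001,0.072],0],[[0,-0.001,0.079],0]])

```text
clock: 24.7
tool_pos: [0.5648, 0.0029, 0.1469]
orientation: [180.0, -0.0, -77.9]
force: [-0.1, -0.6, -0.7]
opening: 0.0599
gripper_force: 29.9
```

send_rows(deltas=[[[0,0,0.0005],0],[[0,0,0.001],0],[[0,0,0.0015],0],[[0,0,0.002],0],[[0,0,0.0025],0]])

```text
clock: 25.12
tool_pos: [0.5652, 0.0028, 0.1459]
orientation: [-179.9, 0.0, -78.0]
force: [-0.3, 0.5, -1.5]
opening: 0.0601
gripper_force: 29.9
```

send_rows(deltas=[[[0,0,0.0005],0],[[0,0,0.001],0],[[0,0,0.0015],0],[[0,0,0.002],0],[[0,0,0.002],0]])

```text
clock: 25.53
tool_pos: [0.5649, 0.0027, 0.1437]
orientation: [-180.0, -0.0, -78.0]
force: [0.2, 0.7, 1.1]
opening: 0.0598
gripper_force: 29.9
```

send_rows(deltas=[[[0,0,0.0005],0],[[0,0,0.001],0],[[0,0,0.001],0],[[0,0,0.001],0],[[0,0,0.001],0]])

```text
clock: 25.95
tool_pos: [0.5649, 0.0027, 0.1436]
orientation: [-180.0, -0.0, -78.0]
force: [-2.9, -0.1, 7.4]
opening: 0.0599
gripper_force: 29.9
```

send_rows(deltas=[[[0,0,0],0],[[0,0,-0.001],0],[[0,0,-0.001],0],[[0,0,-0.001],0],[[0,0,-0.001],0]], gripper=0.9)

```text
clock: 26.37
tool_pos: [0.5648, 0.0027, 0.1434]
orientation: [180.0, -0.0, -78.0]
force: [-0.7, 0.2, 0.6]
opening: 0.0787
gripper_force: 0.0
```

send_rows(deltas=[[[0,0,-0.01],0],[[0,0,-0.05],0],[[0,0,-0.1],0],[[0,0,-0.15],0],[[0,0,-0.18],0]])

```text
clock: 26.78
tool_pos: [0.5658, 0.0026, 0.2927]
orientation: [-179.7, -0.0, -77.9]
force: [1.7, -0.4, 1.3]
opening: 0.0788
gripper_force: 0.0
```

```bash
python3 - <<'E'
from h import *
p=ctrl.snapshot("top");s=ctrl.snapshot("scene")
i=cv2.imread('pics/scene0.png')[:,:,::-1].copy(); q=(.5365,-.252,-152)
print(orange_check(s,q));print(orange_check(dict(s,color=i),q))
print(cblob(p,"carton",q))
locate(dict(top=p,scene=s),[("carton","cartonA"),("tub","tub")])
plan((q[0],q[1],.29,-242),(q[0],q[1],.137,-242))
E
```

```text
('face px', array([289, 152]), 'orange', 218, array([289.8, 148.8]), array([284, 137]), array([296, 161]), 'white', array([294. , 138.8]))
('face px', array([289, 152]), 'orange', 169, array([290.2, 148.9]), array([284, 137]), array([296, 161]), 'white', array([296.6, 135.6]))
(array([ 0.536 , -0.2525]), np.float64(-154.1), np.float64(0.865), 511, -154)
carton 0.68 px [297, 220] top [0.5192 0.0602] 35.8 0.37 | [0.5192 0.0602] 35.8 0.37 r0.523 init yaw -1 rgb [206 146 106]
at [ 5.64200e-01  2.60000e-03  2.86800e-01 -7.79812e+01] j1,j6 [20.1 -8.1] t 27.1 open 0.0788
-> [   0.5365   -0.252     0.29   -242.    ] j6~ -127 r0.593
    [np.float64(0.0608), np.float64(0.02), np.float64(-0.0008)] 0.3645
    [np.float64(0.062), np.float64(-0.0161), np.float64(-0.0008)] 0.3645
    [np.float64(0.0434), np.float64(-0.0471), np.float64(-0.0008)] 0.3645
    [np.float64(0.0109), np.float64(-0.0631), np.float64(-0.0008)] 0.3645
    [np.float64(-0.025), np.float64(-0.059), np.float64(-0.0008)] 0.3645
-> [ 5.365e-01 -2.520e-01  1.370e-01 -2.420e+02] j6~ -127 r0.593
    [np.float64(0.0), np.float64(-0.0), np.float64(0.1913)] -0.0
```

send_rows(deltas=[[[0.012,0.004,0],0.073],[[0.024,0.008,0],0.146],[[0.036,0.012,0],0.22],[[0.048,0.016,0],0.292],[[0.061,0.02,0],0.3645]], gripper=1)

```text
clock: 27.5
tool_pos: [0.5587, -0.0488, 0.286]
orientation: [179.9, -0.1, -111.1]
force: [0.4, -0.0, 0.3]
opening: 0.0872
gripper_force: 0.0
```

send_rows(deltas=[[[0.012,-0.003,0],0.073],[[0.025,-0.006,0],0.146],[[0.037,-0.01,0],0.22],[[0.05,-0.013,0],0.292],[[0.062,-0.016,0],0.3645]])

```text
clock: 27.92
tool_pos: [0.5531, -0.0998, 0.286]
orientation: [179.9, -0.1, -143.9]
force: [0.5, 0.1, 0.2]
opening: 0.0872
gripper_force: 0.0
```

send_rows(deltas=[[[0.009,-0.009,0],0.073],[[0.018,-0.019,0],0.146],[[0.026,-0.028,0],0.22],[[0.035,-0.038,0],0.292],[[0.0435,-0.047,0],0.3645]])

```text
clock: 28.33
tool_pos: [0.5474, -0.1507, 0.286]
orientation: [180.0, -0.2, -176.7]
force: [0.5, 0.1, 0.4]
opening: 0.0879
gripper_force: 0.0
```

send_rows(deltas=[[[0.002,-0.012,0],0.073],[[0.004,-0.025,0],0.146],[[0.006,-0.038,0],0.22],[[0.008,-0.05,0],0.292],[[0.011,-0.063,0],0.3645]])

```text
clock: 28.75
tool_pos: [0.5419, -0.2014, 0.2859]
orientation: [-179.9, -0.2, 150.5]
force: [0.2, 0.1, 0.3]
opening: 0.0876
gripper_force: 0.0
```

send_rows(deltas=[[[-0.005,-0.012,0],0.073],[[-0.01,-0.024,0],0.146],[[-0.015,-0.036,0],0.22],[[-0.02,-0.048,0],0.292],[[-0.025,-0.059,0],0.3645]])

```text
clock: 29.17
tool_pos: [0.5362, -0.2524, 0.2859]
orientation: [-179.9, -0.1, 117.7]
force: [0.1, 0.0, -1.5]
opening: 0.0877
gripper_force: 0.0
```

send_rows(deltas=[[[0,0,0],0],[[0,0,0.02],0],[[0,0,0.05],0],[[0,0,0.07],0],[[0,0,0.07],0]])

```text
clock: 29.58
tool_pos: [0.5347, -0.2511, 0.2269]
orientation: [-179.7, -0.3, 118.1]
force: [0.1, -0.6, -1.3]
opening: 0.088
gripper_force: 0.0
```

```bash
python3 - <<'E'
from h import *
o=ctrl.get_obs()
plan((.536,-.2525,.138,-242.5+360))
E
```

```text
at [  0.5347  -0.2511   0.2269 118.1203] j1,j6 [  -6.2 -145.6] t 29.6 open 0.088
-> [  0.536   -0.2525   0.138  117.5   ] j6~ 233 r0.592
    [np.float64(-0.0023), np.float64(0.0006), np.float64(0.1112)] 0.0069
```

send_rows(deltas=[[[0,0,0.03],0],[[0,0,0.06],0],[[0,0,0.09],0],[[0,0,0.107],0],[[0,0,0.115],0]])

```text
clock: 30.0
tool_pos: [0.536, -0.2516, 0.1376]
orientation: [-179.8, -0.1, 118.1]
force: [-0.9, 0.5, 0.0]
opening: 0.0877
gripper_force: 0.0
```

send_rows(deltas=[[[0,0,0],0],[[0,0,0],0],[[0,0,0],0],[[0,0,0],0],[[0,0,0],0]], gripper=0.6)

```text
clock: 30.42
tool_pos: [0.5372, -0.2521, 0.1407]
orientation: [179.9, 0.1, 118.0]
force: [0.7, -0.1, -1.3]
opening: 0.0603
gripper_force: 30.4
```

send_rows(deltas=[[[0,0,0],0],[[0,0,0],0],[[0,0,0],0],[[0,0,0],0],[[0,0,0],0]])

```text
clock: 30.83
tool_pos: [0.5373, -0.2522, 0.1406]
orientation: [179.9, 0.1, 118.0]
force: [-2.2, -0.2, 5.7]
opening: 0.0599
gripper_force: 29.8
```

```bash
python3 - <<'E'
from h import *
x,y=kitw(-.033,-.070)
o=ctrl.get_obs();tp=o["tool_pos"];yw=o["orientation"][2]-360
plan((tp[0],tp[1],.29,yw),(x,y,.29,-78),start=[*tp,yw]); print(tp,yw)
E
```

```text
-> [   0.5373   -0.2522    0.29   -241.979 ] j6~ -127 r0.594
    [np.float64(0.0), np.float64(0.0), np.float64(-0.1868)] -0.0
-> [ 5.793e-01 -6.580e-02  2.900e-01 -7.800e+01] j6~ 18 r0.583
    [np.float64(0.0362), np.float64(0.0311), np.float64(-0.0)] -0.3644
    [np.float64(0.0136), np.float64(0.0458), np.float64(-0.0)] -0.3644
    [np.float64(-0.0134), np.float64(0.0458), np.float64(-0.0)] -0.3644
    [np.float64(-0.0361), np.float64(0.0313), np.float64(-0.0)] -0.3644
    [np.float64(-0.0473), np.float64(0.0067), np.float64(-0.0)] -0.3644
[ 0.53732644 -0.25221572  0.14058788] -241.9789684166829
```

send_rows(deltas=[[[0,0,-0.02],0],[[0,0,-0.06],0],[[0,0,-0.11],0],[[0,0,-0.16],0],[[0,0,-0.187],0]])

```text
clock: 31.25
tool_pos: [0.5378, -0.2524, 0.294]
orientation: [179.8, 0.2, 118.0]
force: [1.9, -1.1, -0.4]
opening: 0.0599
gripper_force: 29.8
```

send_rows(deltas=[[[0.007,0.006,0],-0.073],[[0.014,0.012,0],-0.146],[[0.021,0.018,0],-0.22],[[0.028,0.024,0],-0.292],[[0.036,0.031,0],-0.3645]])

```text
clock: 31.67
tool_pos: [0.5449, -0.2145, 0.2889]
orientation: [180.0, -0.0, 151.1]
force: [-0.7, -0.9, -2.0]
opening: 0.06
gripper_force: 29.8
```

send_rows(deltas=[[[0.003,0.009,0],-0.073],[[0.006,0.018,0],-0.146],[[0.008,0.027,0],-0.22],[[0.011,0.036,0],-0.292],[[0.0136,0.046,0],-0.3645]])

```text
clock: 32.08
tool_pos: [0.5534, -0.177, 0.2888]
orientation: [180.0, -0.0, -176.1]
force: [-0.1, -0.6, -1.1]
opening: 0.0604
gripper_force: 29.8
```

send_rows(deltas=[[[-0.003,0.009,0],-0.073],[[-0.006,0.018,0],-0.146],[[-0.008,0.027,0],-0.22],[[-0.011,0.036,0],-0.292],[[-0.0134,0.046,0],-0.3645]])

```text
clock: 32.5
tool_pos: [0.5619, -0.1397, 0.2888]
orientation: [180.0, -0.0, -143.3]
force: [0.7, 0.2, -1.7]
opening: 0.0601
gripper_force: 29.8
```

send_rows(deltas=[[[-0.007,0.006,0],-0.073],[[-0.014,0.012,0],-0.146],[[-0.021,0.018,0],-0.22],[[-0.028,0.024,0],-0.292],[[-0.036,0.031,0],-0.3645]])

```text
clock: 32.92
tool_pos: [0.5703, -0.1026, 0.2888]
orientation: [180.0, 0.0, -110.5]
force: [0.6, 0.8, -0.6]
opening: 0.0604
gripper_force: 29.8
```

send_rows(deltas=[[[-0.009,0.001,0],-0.073],[[-0.018,0.002,0],-0.146],[[-0.028,0.004,0],-0.22],[[-0.038,0.005,0],-0.292],[[-0.0473,0.0067,0],-0.3645]])

```text
clock: 33.33
tool_pos: [0.5788, -0.0652, 0.2888]
orientation: [180.0, 0.0, -77.7]
force: [1.2, -0.3, -0.4]
opening: 0.0598
gripper_force: 29.8
```

send_rows(deltas=[[[0,0,0],0],[[0,0,0],0],[[0,0,0.03],0],[[0,0,0.06],0],[[0,0,0.08],0]])

```text
clock: 33.75
tool_pos: [0.5779, -0.0662, 0.2232]
orientation: [179.9, 0.0, -78.3]
force: [-0.2, -0.4, -1.7]
opening: 0.0598
gripper_force: 29.8
```

send_rows(deltas=[[[0,0,0],0],[[0,0,0],0],[[0,0,0],0],[[0,0,0],0],[[0,0,0],0]])

```text
clock: 34.17
tool_pos: [0.5795, -0.0658, 0.2265]
orientation: [-179.9, -0.0, -78.0]
force: [-0.4, -0.5, -0.6]
opening: 0.0603
gripper_force: 29.8
```

```bash
python3 - <<'E'
from h import *
x,y=kitw(-.033,-.070)
plan((x,y,.148,-78))
p=ctrl.snapshot("top");s=ctrl.snapshot("scene")
both=np.hstack([cv2.resize(p["color"][140:320,170:440],None,fx=1.45,fy=1.45),cv2.resize(s["color"][100:280,250:520],None,fx=1.45,fy=1.45)])
cv2.imwrite('pics/both2.png',both[:,:,::-1])
E
```

```text
at [ 5.79500e-01 -6.58000e-02  2.26500e-01 -7.80092e+01] j1,j6 [12.7 -0.7] t 34.2 open 0.0603
-> [ 5.793e-01 -6.580e-02  1.480e-01 -7.800e+01] j6~ 18 r0.583
    [np.float64(0.0), np.float64(0.0003), np.float64(0.0981)] -0.0001
```

View pics/both2.png

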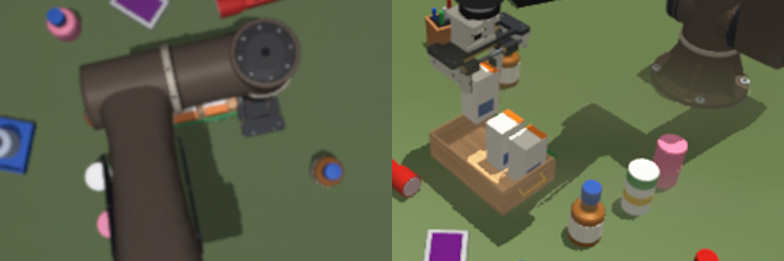

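send_rows(deltas=[[[0,0,0.02],0],[[0,0,0.055],0],[[0,0,0.08],0],[[0,0,0.092],0],[[0,0,0.097],0]])

```text
clock: 34.68
tool_pos: [0.5783, -0.0658, 0.1462]
orientation: [179.9, 0.0, -78.0]
force: [-0.3, -0.4, -0.8]
opening: 0.06
gripper_force: 29.8
```

send_rows(deltas=[[[0,0,0.0005],0],[[0,0,0.001],0],[[0,0,0.0015],0],[[0,0,0.002],0],[[0,0,0.0025],0]])

```text
clock: 35.1
tool_pos: [0.5794, -0.0657, 0.1464]
orientation: [-179.9, -0.0, -78.0]
force: [0.4, -0.4, -2.2]
opening: 0.0606
gripper_force: 29.8
```

send_rows(deltas=[[[0,0,0.0005],0],[[0,0,0.001],0],[[0,0,0.0015],0],[[0,0,0.002],0],[[0,0,0.002],0]])

```text
clock: 35.52
tool_pos: [0.5795, -0.0658, 0.1455]
orientation: [-179.9, -0.0, -77.9]
force: [-2.1, 0.0, 9.1]
opening: 0.0599
gripper_force: 29.8
```

send_rows(deltas=[[[0,0,0],0],[[0,0,-0.001],0],[[0,0,-0.001],0],[[0,0,-0.001],0],[[0,0,-0.001],0]], gripper=0.9)

```text
clock: 35.93
tool_pos: [0.5789, -0.0657, 0.1446]
orientation: [180.0, 0.0, -78.0]
force: [-0.4, 0.6, -1.0]
opening: 0.0784
gripper_force: 0.0
```

send_rows(deltas=[[[0,0,-0.01],0],[[0,0,-0.05],0],[[0,0,-0.1],0],[[0,0,-0.15],0],[[0,0,-0.18],0]])

```text
clock: 36.35
tool_pos: [0.5799, -0.066, 0.2939]
orientation: [-179.7, -0.1, -77.9]
force: [0.7, 0.9, 0.6]
opening: 0.0791
gripper_force: 0.0
```

```bash
python3 - <<'E'
from h import *
p=ctrl.snapshot("top");s=ctrl.snapshot("scene")
locate(dict(top=p,scene=s),[("tub","tub")])
x,y=.4055,.241
plan((x,y,.29,0),(x,y,.130,0))
E
```

```text
tub 0.49 px [237, 297] top [0.3105 0.2166] 0.0 0.13 | [0.3105 0.2166] 0.0 0.13 r0.379 init yaw 0 rgb [203 133 154]
tub 0.46 px [232, 261] top [0.404  0.2457] 0.0 0.38 | both [0.4079 0.2394] 0.0 0.64 r0.473 init yaw 0 rgb [210 211 211]
at [ 5.79000e-01 -6.56000e-02  2.90000e-01 -7.79767e+01] j1,j6 [12.7 -0.7] t 36.5 open 0.0788
-> [0.4055 0.241  0.29   0.    ] j6~ 59 r0.472
    [np.float64(-0.14), np.float64(0.0441), np.float64(-0.0)] -0.2888
    [np.float64(-0.1452), np.float64(-0.0218), np.float64(-0.0)] -0.2888
    [np.float64(-0.121), np.float64(-0.0832), np.float64(-0.0)] -0.2888
-> [0.4055 0.241  0.13   0.    ] j6~ 59 r0.472
    [np.float64(-0.0), np.float64(-0.0), np.float64(0.2)] 0.0
```

send_rows(deltas=[[[-0.02,0.007,0],-0.05],[[-0.05,0.016,0],-0.1],[[-0.08,0.025,0],-0.17],[[-0.11,0.035,0],-0.23],[[-0.14,0.044,0],-0.289]], gripper=1)

```text
clock: 36.97
tool_pos: [0.5198, 0.037, 0.2873]
orientation: [179.8, 0.1, -51.7]
force: [0.3, 1.3, 1.0]
opening: 0.0877
gripper_force: 0.0
```

send_rows(deltas=[[[-0.029,-0.004,0],-0.06],[[-0.058,-0.009,0],-0.12],[[-0.087,-0.013,0],-0.18],[[-0.116,-0.017,0],-0.24],[[-0.145,-0.022,0],-0.289]])

```text
clock: 37.38
tool_pos: [0.4622, 0.1391, 0.2875]
orientation: [179.9, 0.1, -25.7]
force: [-0.2, 0.1, -0.2]
opening: 0.0879
gripper_force: 0.0
```

send_rows(deltas=[[[-0.03,-0.02,0],-0.06],[[-0.06,-0.04,0],-0.12],[[-0.085,-0.06,0],-0.18],[[-0.11,-0.075,0],-0.24],[[-0.121,-0.083,0],-0.289]])

```text
clock: 37.8
tool_pos: [0.4039, 0.242, 0.2876]
orientation: [179.9, 0.1, 0.4]
force: [0.3, -0.8, -0.4]
opening: 0.0877
gripper_force: 0.0
```

send_rows(deltas=[[[0,0,0],0],[[0,0,0],0],[[0,0,0.02],0],[[0,0,0.05],0],[[0,0,0.06],0]])

```text
clock: 38.22
tool_pos: [0.4047, 0.2389, 0.2377]
orientation: [179.8, 0.2, -0.2]
force: [-1.4, -0.2, -0.9]
opening: 0.0877
gripper_force: 0.0
```

```bash
python3 - <<'E'
from h import *
p=ctrl.snapshot("top");s=ctrl.snapshot("scene")
locate(dict(top=p,scene=s),[("carton","cartonA"),("tub","tub")],z=.0)
plan((.4055,.241,.130,0))
both=np.hstack([cv2.resize(p["color"][140:320,170:440],None,fx=1.45,fy=1.45),cv2.resize(s["color"][100:280,250:520],None,fx=1.45,fy=1.45)])
cv2.imwrite('pics/both3.png',both[:,:,::-1])
E
```

```text
carton 0.86 px [294, 213] top [0.5487 0.0707] 12.5 0.91 | both [0.55   0.0697] 13.2 0.81 r0.554 init yaw 11 rgb [215 191 175]
tub 0.55 px [244, 293] top [0.3104 0.2149] 0.0 0.94 | [0.3104 0.2149] 0.0 0.94 r0.378 init yaw 0 rgb [119  72  87]
at [0.4062 0.2409 0.2418 0.0189] j1,j6 [54.7 35.4] t 38.5 open 0.0874
-> [0.4055 0.241  0.13   0.    ] j6~ 59 r0.472
    [np.float64(-0.0009), np.float64(-0.0001), np.float64(0.1397)] 0.0002
```

View pics/both3.png

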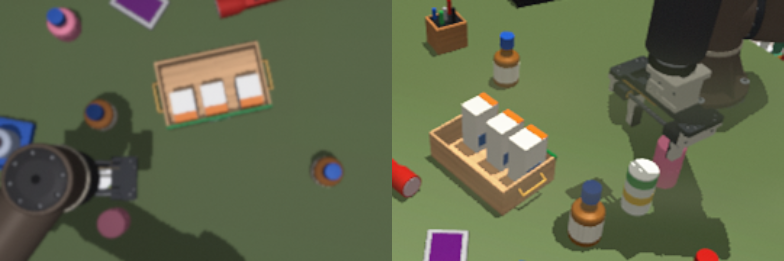

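send_rows(deltas=[[[-0.001,0,0.03],0],[[-0.001,0,0.07],0],[[-0.001,0,0.11],0],[[-0.001,0,0.13],0],[[-0.001,0,0.14],0]])

```text
clock: 38.93
tool_pos: [0.4044, 0.2401, 0.1272]
orientation: [179.9, 0.1, 0.0]
force: [0.3, 0.5, -0.1]
opening: 0.0875
gripper_force: 0.0
```

send_rows(deltas=[[[0,0,0],0],[[0,0,0],0],[[0,0,0],0],[[0,0,0],0],[[0,0,0],0]], gripper=0.55)

```text
clock: 39.35
tool_pos: [0.4052, 0.2412, 0.1299]
orientation: [-179.9, -0.1, 0.1]
force: [0.1, -0.6, 2.0]
opening: 0.0596
gripper_force: 0.6
```

send_rows(deltas=[[[0,0,0],0],[[0,0,0],0],[[0,0,0],0],[[0,0,0],0],[[0,0,0],0]])

```text
clock: 39.77
tool_pos: [0.4052, 0.241, 0.1295]
orientation: [-180.0, -0.1, 0.1]
force: [-0.1, -1.3, 7.3]
opening: 0.0555
gripper_force: 29.9
```

```bash
python3 - <<'E'
from h import *
x,y=kitw(.034,0)
tp=ctrl.get_obs()["tool_pos"]
plan((tp[0],tp[1],.29,0),(x,y,.29,12),(x,y,.16,12))
p=ctrl.snapshot("top")
# orange strip centroids -> local kit coordinates at z=.11
o,_=orange(p,np.ones((400,640),bool)); o[:,:270]=0;o[:,365:]=0;o[:180]=0;o[235:]=0
n,l,st,c=cv2.connectedComponentsWithStats(o.astype(np.uint8))
hs=cv2.cvtColor(p["color"],cv2.COLOR_RGB2HSV); w=((hs[...,1]<40)&(hs[...,2]>170)).astype(np.uint8); w[:,:270]=0;w[:,365:]=0;w[:180]=0;w[235:]=0
n2,l2,st2,c2=cv2.connectedComponentsWithStats(w)
a=np.radians(12)
for N,S_,C in((n,st,c),(n2,st2,c2)):
    for i in range(1,N):
        if S_[i,4]>15:
            g=ray(p,C[i],.11)[:2]-np.array(KIT[:2]); print(S_[i,4],C[i].round(1),"local",np.round([g[0]*np.cos(a)+g[1]*np.sin(a),-g[0]*np.sin(a)+g[1]*np.cos(a)],4))
E
```

```text
at [0.4052 0.241  0.1295 0.0818] j1,j6 [54.8 35.3] t 39.8 open 0.0555
-> [0.4052 0.241  0.29   0.    ] j6~ 59 r0.471
    [np.float64(0.0), np.float64(0.0), np.float64(-0.2006)] 0.0009
-> [ 0.6303  0.0166  0.29   12.    ] j6~ 100 r0.630
    [np.float64(0.1406), np.float64(0.1403), np.float64(-0.0)] -0.0667
    [np.float64(0.1252), np.float64(0.1542), np.float64(-0.0)] -0.0667
-> [ 0.6303  0.0166  0.16   12.    ] j6~ 100 r0.630
    [np.float64(-0.0), np.float64(0.0), np.float64(0.1625)] -0.0
71 [343.1 210.3] local [-0.0574 -0.0676]
71 [319.2 215.7] local [-0.0585  0.0043]
66 [297.6 220.7] local [-0.0597  0.0695]
238 [341.  198.9] local [-0.023  -0.0689]
239 [316.6 204.3] local [-0.0238  0.0049]
238 [295.6 209.3] local [-0.0257  0.0683]
```

send_rows(deltas=[[[0,0,-0.02],0],[[0,0,-0.06],0],[[0,0,-0.11],0],[[0,0,-0.16],0],[[0,0,-0.2],0]])

```text
clock: 40.23
tool_pos: [0.4048, 0.2407, 0.2917]
orientation: [-179.9, -0.1, 0.1]
force: [1.0, 0.7, -0.7]
opening: 0.0555
gripper_force: 29.8
```

send_rows(deltas=[[[0.02,0.02,0],-0.01],[[0.05,0.05,0],-0.025],[[0.08,0.08,0],-0.04],[[0.11,0.11,0],-0.055],[[0.14,0.14,0],-0.067]])

```text
clock: 40.65
tool_pos: [0.5175, 0.1277, 0.2888]
orientation: [-180.0, -0.0, 6.2]
force: [-0.1, 0.9, -1.0]
opening: 0.0556
gripper_force: 29.8
```

send_rows(deltas=[[[0.03,0.036,0],-0.01],[[0.06,0.073,0],-0.025],[[0.085,0.105,0],-0.04],[[0.11,0.136,0],-0.055],[[0.125,0.154,0],-0.067]])

```text
clock: 41.07
tool_pos: [0.6309, 0.0146, 0.2879]
orientation: [180.0, 0.1, 12.1]
force: [-0.9, 0.1, -0.8]
opening: 0.056
gripper_force: 29.8
```

send_rows(deltas=[[[0,0,0],0],[[0,0,0],0],[[0,0,0.03],0],[[0,0,0.06],0],[[0,0,0.08],0]])

```text
clock: 41.48
tool_pos: [0.628, 0.0176, 0.2229]
orientation: [-180.0, 0.1, 12.1]
force: [-0.5, -0.8, -2.6]
opening: 0.0561
gripper_force: 29.8
```

send_rows(deltas=[[[0,0,0],0],[[0,0,0],0],[[0,0,0],0],[[0,0,0],0],[[0,0,0],0]])

```text
clock: 41.9
tool_pos: [0.6299, 0.0173, 0.2263]
orientation: [-180.0, -0.1, 12.1]
force: [0.6, 0.6, -0.8]
opening: 0.0557
gripper_force: 29.8
```

```bash
python3 - <<'E'
from h import *
x,y=kitw(.034,0)
plan((x,y,.1345,12))
p=ctrl.snapshot("top");s=ctrl.snapshot("scene")
locate(dict(top=p,scene=s),[("tub","tub")],z=.095)
E
```

```text
at [ 0.6299  0.0173  0.2263 12.1414] j1,j6 [19.3 82.8] t 41.9 open 0.0557
-> [ 0.6303  0.0166  0.1345 12.    ] j6~ 100 r0.630
    [np.float64(0.0002), np.float64(0.001), np.float64(0.1147)] 0.0016
tub 0.36 px [311, 192] top [0.5765 0.0142] 0.0 0.07 | [0.5765 0.0142] 0.0 0.07 r0.577 init yaw 0 rgb [105 101  77]
```

send_rows(deltas=[[[0,0.001,0.02],0],[[0,0.001,0.055],0],[[0,0.001,0.085],0],[[0,0.001,0.102],0],[[0,0.001,0.111],0]])

```text
clock: 42.52
tool_pos: [0.6287, 0.0156, 0.134]
orientation: [180.0, 0.2, 12.1]
force: [-1.9, -14.7, 27.9]
opening: 0.0559
gripper_force: 30.1
```

send_rows(deltas=[[[0,0,0.0005],0],[[0,0,0.001],0],[[0,0,0.0015],0],[[0,0,0.002],0],[[0,0,0.0025],0]])

```text
clock: 42.93
tool_pos: [0.6298, 0.0164, 0.1345]
orientation: [-180.0, -0.1, 12.1]
force: [-1.5, 0.4, -0.8]
opening: 0.0557
gripper_force: 29.9
```

send_rows(deltas=[[[0,0,0.0005],0],[[0,0,0.001],0],[[0,0,0.0015],0],[[0,0,0.002],0],[[0,0,0.002],0]])

```text
clock: 43.35
tool_pos: [0.63, 0.0163, 0.1338]
orientation: [180.0, -0.1, 12.2]
force: [-2.6, 0.8, 8.2]
opening: 0.0553
gripper_force: 30.0
```

send_rows(deltas=[[[0,0,0],0],[[0,0,-0.001],0],[[0,0,-0.001],0],[[0,0,-0.001],0],[[0,0,-0.001],0]], gripper=0.9)

```text
clock: 43.77
tool_pos: [0.6295, 0.0161, 0.1329]
orientation: [180.0, 0.0, 12.1]
force: [-0.0, -0.6, -0.3]
opening: 0.0777
gripper_force: 0.0
```

send_rows(deltas=[[[0,0,-0.01],0],[[0,0,-0.05],0],[[0,0,-0.1],0],[[0,0,-0.15],0],[[0,0,-0.195],0]])

```text
clock: 44.18
tool_pos: [0.6295, 0.016, 0.2923]
orientation: [180.0, -0.1, 12.1]
force: [1.1, 0.5, -0.1]
opening: 0.079
gripper_force: 0.0
```

```bash
python3 - <<'E'
from h import *
p=ctrl.snapshot("top");s=ctrl.snapshot("scene")
locate(dict(top=p,scene=s),[("bottle","bottleA")])
print(cblob(p,"bottle",(.5345,.248)))
x,y=.5345,.248
plan((x,y,.29,12),(x,y,.171,12))
E
```

```text
bottle 0.8 px [209, 153] top [0.7275 0.3308] 0.0 0.49 | both [0.7322 0.3302] 0.0 0.71 r0.803 init yaw 0 rgb [104  88 137]
bottle 0.53 px [396, 258] top [ 0.4156 -0.2276] 0.0 0.89 | [ 0.4156 -0.2276] 0.0 0.89 r0.474 init yaw 0 rgb [95 84 94]
(array([0.5345, 0.248 ]), np.float64(0.0), np.float64(0.0), 1503, 0)
at [ 0.6298  0.0163  0.2912 12.1125] j1,j6 [19.2 82.9] t 44.4 open 0.0789
-> [ 0.5345  0.248   0.29   12.    ] j6~ 77 r0.589
    [np.float64(-0.0279), np.float64(-0.1541), np.float64(0.0007)] 0.0006
    [np.float64(-0.028), np.float64(-0.1541), np.float64(0.0007)] 0.0006
-> [ 0.5345  0.248   0.171  12.    ] j6~ 77 r0.589
    [np.float64(0.0), np.float64(0.0), np.float64(0.1487)] -0.0
```

send_rows(deltas=[[[-0.004,-0.02,0],0],[[-0.01,-0.055,0],0],[[-0.016,-0.09,0],0],[[-0.022,-0.123,0],0],[[-0.028,-0.154,0],0]])

```text
clock: 44.8
tool_pos: [0.5806, 0.1328, 0.2877]
orientation: [180.0, 0.2, 12.1]
force: [0.3, 0.5, 0.7]
opening: 0.0786
gripper_force: 0.0
```

send_rows(deltas=[[[-0.007,-0.04,0],0],[[-0.014,-0.08,0],0],[[-0.02,-0.115,0],0],[[-0.025,-0.14,0],0],[[-0.028,-0.154,0],0]])

```text
clock: 45.22
tool_pos: [0.5326, 0.2494, 0.2878]
orientation: [180.0, 0.1, 12.2]
force: [0.0, 0.3, -0.1]
opening: 0.0789
gripper_force: 0.0
```

send_rows(deltas=[[[0,0,0],0],[[0,0,0],0],[[0,0,0.02],0],[[0,0,0.04],0],[[0,0,0.04],0]])

```text
clock: 45.63
tool_pos: [0.533, 0.2457, 0.2537]
orientation: [179.9, 0.3, 12.0]
force: [0.2, -0.0, -0.7]
opening: 0.0789
gripper_force: 0.0
```

```bash
python3 - <<'E'
from h import *
plan((.5345,.248,.172,12))
p=ctrl.snapshot("top");s=ctrl.snapshot("scene")
both=np.hstack([cv2.resize(p["color"][140:320,170:440],None,fx=1.45,fy=1.45),cv2.resize(s["color"][100:280,250:520],None,fx=1.45,fy=1.45)])
cv2.imwrite('pics/both4.png',both[:,:,::-1])
for d in ctrl.cut_out(s,"bottleA"): print(d["conf"],[d["xy"][0]*640,d["xy"][1]*400])
blue=lambda im:(lambda h:(h[...,0]>105)&(h[...,0]<125)&(h[...,1]>130)&(h[...,2]>70))(cv2.cvtColor(im,cv2.COLOR_RGB2HSV))
n,l,st,c=cv2.connectedComponentsWithStats(blue(s["color"]).astype(np.uint8))
print([(c[i].round(1),st[i].tolist()) for i in range(1,n) if st[i,4]>40], "cap expected centre",proj(s,[.5345,.248,.115]),"gp",proj(s,[.5345,.248,.13]),proj(s,[.5345,.248,.1]))
E
```

```text
at [ 0.533   0.2457  0.2537 12.0122] j1,j6 [43.8 58.3] t 45.6 open 0.0789
-> [ 0.5345  0.248   0.172  12.    ] j6~ 77 r0.589
    [np.float64(0.0025), np.float64(-0.0024), np.float64(0.1021)] 0.0001
0.84 [341.696, 304.4]
0.67 [385.79200000000003, 249.52]
[(array([346.6,  88.5]), [318, 71, 56, 26, 253]), (array([328.9, 127.3]), [325, 122, 9, 12, 100]), (array([388.5, 227.8]), [382, 224, 13, 9, 62]), (array([338.9, 288.9]), [332, 280, 15, 20, 254]), (array([454.5, 311.8]), [424, 282, 66, 54, 1315])] cap expected centre [387.64347531 231.98271794] gp [388.34658197 227.90228427] [386.95418706 235.9829574 ]
```

View pics/both4.png

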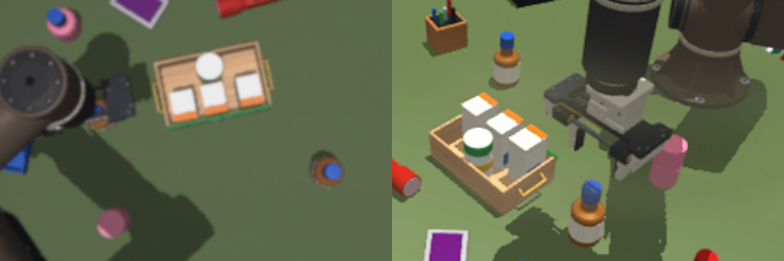

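send_rows(deltas=[[[0,0,0.02],0],[[0,0,0.05],0],[[0,0,0.08],0],[[0,0,0.1],0],[[0,0,0.108],0]], gripper=0.7)

```text
clock: 46.2
tool_pos: [0.5337, 0.2469, 0.1692]
orientation: [179.9, 0.1, 12.1]
force: [-1.3, -0.4, 1.1]
opening: 0.0619
gripper_force: 0.0
```

send_rows(deltas=[[[0,0,0],0],[[0,0,0],0],[[0,0,0],0],[[0,0,0],0],[[0,0,0],0]])

```text
clock: 46.62
tool_pos: [0.5344, 0.248, 0.1719]
orientation: [-179.9, -0.1, 12.1]
force: [0.3, -0.0, -0.1]
opening: 0.0614
gripper_force: 0.0
```

send_rows(deltas=[[[0,0,0],0],[[0,0,0],0],[[0,0,0],0],[[0,0,0],0],[[0,0,0],0]], gripper=0.3)

```text
clock: 47.03
tool_pos: [0.534, 0.2476, 0.1708]
orientation: [180.0, 0.0, 12.1]
force: [1.0, -1.2, 0.2]
opening: 0.0335
gripper_force: 17.4
```

send_rows(deltas=[[[0,0,0],0],[[0,0,0],0],[[0,0,0],0],[[0,0,0],0],[[0,0,0],0]])

```text
clock: 47.45
tool_pos: [0.534, 0.2476, 0.1707]
orientation: [180.0, 0.0, 12.1]
force: [0.6, -0.2, -0.5]
opening: 0.0333
gripper_force: 30.0
```

```bash
python3 - <<'E'
from h import *
x,y=kitw(.0315,.072)
tp=ctrl.get_obs()["tool_pos"]
plan((tp[0],tp[1],.325,12),(x,y,.325,12),(x,y,.2,12))
E
```

```text
at [ 0.534   0.2476  0.1707 12.116 ] j1,j6 [43.9 58.2] t 47.5 open 0.0333
-> [ 0.534   0.2476  0.325  12.    ] j6~ 77 r0.589
    [np.float64(0.0), np.float64(0.0), np.float64(-0.1929)] 0.0013
-> [ 0.6128  0.0865  0.325  12.    ] j6~ 94 r0.619
    [np.float64(0.0545), np.float64(0.2175), np.float64(-0.0)] -0.0
-> [ 0.6128  0.0865  0.2    12.    ] j6~ 94 r0.619
    [np.float64(-0.0), np.float64(0.0), np.float64(0.1562)] -0.0
```

send_rows(deltas=[[[0,0,-0.015],0],[[0,0,-0.05],0],[[0,0,-0.1],0],[[0,0,-0.15],0],[[0,0,-0.193],0]])

```text
clock: 47.87
tool_pos: [0.5339, 0.2476, 0.3273]
orientation: [-180.0, -0.0, 12.1]
force: [1.6, -0.3, -2.4]
opening: 0.0337
gripper_force: 30.0
```

send_rows(deltas=[[[0.008,0.03,0],0],[[0.02,0.075,0],0],[[0.032,0.125,0],0],[[0.044,0.175,0],0],[[0.0545,0.2175,0],0]])

```text
clock: 48.28
tool_pos: [0.6134, 0.0848, 0.3247]
orientation: [-180.0, 0.0, 12.1]
force: [-0.1, 1.0, -3.5]
opening: 0.0334
gripper_force: 30.0
```

send_rows(deltas=[[[0,0,0],0],[[0,0,0],0],[[0,0,0],0],[[0,0,0.01],0],[[0,0,0.03],0]])

```text
clock: 48.7
tool_pos: [0.6137, 0.0881, 0.3025]
orientation: [-180.0, -0.2, 12.2]
force: [1.2, 0.7, -2.8]
opening: 0.0335
gripper_force: 30.0
```

send_rows(deltas=[[[0,0,0],0],[[0,0,0],0],[[0,0,0],0],[[0,0,0],0],[[0,0,0],0]])

```text
clock: 49.12
tool_pos: [0.6134, 0.0871, 0.3019]
orientation: [-180.0, -0.1, 12.1]
force: [-0.7, -0.2, -2.8]
opening: 0.0335
gripper_force: 30.0
```

```bash
python3 - <<'E'
from h import *
x,y=kitw(.0315,.072)
plan((x,y,.1757,12))
E
```

```text
at [ 0.6134  0.0871  0.3019 12.1491] j1,j6 [26.1 76. ] t 49.1 open 0.0335
-> [ 0.6128  0.0865  0.1757 12.    ] j6~ 94 r0.619
    [np.float64(-0.0008), np.float64(0.0006), np.float64(0.1578)] 0.0017
```

send_rows(deltas=[[[-0.001,0.001,0.015],0],[[-0.001,0.001,0.035],0],[[-0.001,0.001,0.055],0],[[-0.001,0.001,0.075],0],[[-0.001,0.001,0.09],0]])

```text
clock: 49.53
tool_pos: [0.6124, 0.0858, 0.2283]
orientation: [-180.0, 0.0, 12.1]
force: [-0.1, 0.5, -3.0]
opening: 0.0335
gripper_force: 30.0
```

send_rows(deltas=[[[0,0,0.012],0],[[0,0,0.024],0],[[0,0,0.036],0],[[0,0,0.046],0],[[0,0,0.054],0]])

```text
clock: 49.95
tool_pos: [0.6126, 0.0858, 0.1852]
orientation: [-180.0, 0.0, 12.1]
force: [0.4, -0.2, -2.8]
opening: 0.0334
gripper_force: 30.0
```

send_rows(deltas=[[[0,0,0.002],0],[[0,0,0.004],0],[[0,0,0.006],0],[[0,0,0.007],0],[[0,0,0.008],0]])

```text
clock: 50.37
tool_pos: [0.6128, 0.0858, 0.1799]
orientation: [-180.0, -0.0, 12.1]
force: [-0.3, 0.2, -3.6]
opening: 0.0336
gripper_force: 30.0
```

send_rows(deltas=[[[0,0,0.0005],0],[[0,0,0.001],0],[[0,0,0.0015],0],[[0,0,0.002],0],[[0,0,0.0025],0]])

```text
clock: 50.78
tool_pos: [0.6126, 0.0857, 0.1776]
orientation: [-180.0, -0.0, 12.1]
force: [-0.7, 0.4, -3.0]
opening: 0.0335
gripper_force: 30.0
```

send_rows(deltas=[[[0,0,0.0005],0],[[0,0,0.001],0],[[0,0,0.0015],0],[[0,0,0.002],0],[[0,0,0.0025],0]])

```text
clock: 51.2
tool_pos: [0.6127, 0.0858, 0.1757]
orientation: [180.0, -0.0, 12.1]
force: [-1.6, -0.6, 0.7]
opening: 0.0334
gripper_force: 30.0
```

send_rows(deltas=[[[0,0,0.0003],0],[[0,0,0.0006],0],[[0,0,0.001],0],[[0,0,0.001],0],[[0,0,0.001],0]])

```text
clock: 51.62
tool_pos: [0.6129, 0.0857, 0.1757]
orientation: [180.0, -0.1, 12.1]
force: [-0.8, -1.1, 4.1]
opening: 0.0335
gripper_force: 30.0
```

send_rows(deltas=[[[0,0,0],0],[[0,0,-0.001],0],[[0,0,-0.001],0],[[0,0,-0.001],0],[[0,0,-0.001],0]], gripper=0.6)

```text
clock: 52.03
tool_pos: [0.6126, 0.0858, 0.1754]
orientation: [-180.0, 0.0, 12.1]
force: [0.2, -0.1, 0.2]
opening: 0.0523
gripper_force: 0.0
```

send_rows(deltas=[[[0,0,-0.01],0],[[0,0,-0.03],0],[[0,0,-0.07],0],[[0,0,-0.11],0],[[0,0,-0.14],0]])

```text
clock: 52.45
tool_pos: [0.6131, 0.0857, 0.2908]
orientation: [180.0, -0.1, 12.1]
force: [0.9, 0.8, 0.5]
opening: 0.0527
gripper_force: 0.0
```

```bash
python3 - <<'E'
from h import *
p=ctrl.snapshot("top");s=ctrl.snapshot("scene")
print(cblob(p,"bottle",(.4165,-.2295)),cblob(s,"bottle",(.4165,-.2295)))
x,y=.4175,-.2295
plan((x,y,.29,12),(x,y,.172,12))
E
```

```text
(array([ 0.4164, -0.2301]), np.float64(0.0), np.float64(0.954), 415, 0) (array([ 0.4165, -0.2295]), np.float64(0.0), np.float64(0.0), 933, 0)
at [ 0.6145  0.0862  0.2934 12.1571] j1,j6 [26.  76.1] t 52.5 open 0.053
-> [ 0.4175 -0.2295  0.29   12.    ] j6~ 131 r0.476
    [np.float64(-0.1619), np.float64(0.1669), np.float64(0.0022)] 0.0009
    [np.float64(-0.1617), np.float64(0.1672), np.float64(0.0022)] 0.0009
-> [ 0.4175 -0.2295  0.172  12.    ] j6~ 131 r0.476
    [np.float64(0.0), np.float64(-0.0), np.float64(0.1475)] -0.0
```

send_rows(deltas=[[[-0.02,0.02,0],0],[[-0.05,0.053,0],0],[[-0.09,0.093,0],0],[[-0.125,0.13,0],0],[[-0.161,0.167,0],0]], gripper=0.75)

```text
clock: 52.97
tool_pos: [0.5145, -0.0711, 0.2875]
orientation: [180.0, 0.0, 12.2]
force: [1.1, -1.4, 0.7]
opening: 0.0653
gripper_force: 0.0
```

send_rows(deltas=[[[-0.04,0.04,0],0],[[-0.08,0.08,0],0],[[-0.12,0.124,0],0],[[-0.145,0.15,0],0],[[-0.161,0.167,0],0]])

```text
clock: 53.38
tool_pos: [0.4153, -0.23, 0.2878]
orientation: [180.0, 0.0, 12.0]
force: [0.1, 0.0, -0.4]
opening: 0.0658
gripper_force: 0.0
```

send_rows(deltas=[[[0,0,0],0],[[0,0,0],0],[[0,0,0.02],0],[[0,0,0.04],0],[[0,0,0.04],0]])

```text
clock: 53.8
tool_pos: [0.4171, -0.2265, 0.2529]
orientation: [-179.9, 0.2, 12.1]
force: [-0.7, -0.0, -0.3]
opening: 0.0659
gripper_force: 0.0
```

send_rows(deltas=[[[0,0,0],0],[[0,0,0],0],[[0,0,0],0],[[0,0,0],0],[[0,0,0],0]])

```text
clock: 54.22
tool_pos: [0.4184, -0.2275, 0.2561]
orientation: [180.0, -0.1, 12.1]
force: [0.3, 0.5, -0.5]
opening: 0.0659
gripper_force: 0.0
```

```bash
python3 - <<'E'
from h import *
plan((.4175,-.2295,.172,12))
E
```

```text
at [ 0.4184 -0.2275  0.2561 12.1349] j1,j6 [ -4.8 106.9] t 54.2 open 0.0659
-> [ 0.4175 -0.2295  0.172  12.    ] j6~ 131 r0.476
    [np.float64(-0.0016), np.float64(0.0022), np.float64(0.1052)] 0.0015
```

send_rows(deltas=[[[-0.001,0.002,0.02],0],[[-0.0015,0.002,0.05],0],[[-0.0015,0.002,0.08],0],[[-0.0015,0.002,0.098],0],[[-0.0015,0.002,0.105],0]])

```text
clock: 54.63
tool_pos: [0.4161, -0.2293, 0.1697]
orientation: [-179.9, 0.2, 12.1]
force: [-0.9, -0.3, 0.1]
opening: 0.0658
gripper_force: 0.0
```

send_rows(deltas=[[[0,0,0],0],[[0,0,0],0],[[0,0,0],0],[[0,0,0],0],[[0,0,0],0]])

```text
clock: 55.05
tool_pos: [0.4177, -0.2295, 0.1725]
orientation: [180.0, -0.1, 12.1]
force: [0.5, 0.3, -0.0]
opening: 0.066
gripper_force: 0.0
```

send_rows(deltas=[[[0,0,0],0],[[0,0,0],0],[[0,0,0],0],[[0,0,0],0],[[0,0,0],0]], gripper=0.3)

```text
clock: 55.47
tool_pos: [0.4172, -0.2294, 0.1715]
orientation: [180.0, -0.0, 12.1]
force: [0.8, -0.2, 0.3]
opening: 0.0379
gripper_force: 0.0
```

send_rows(deltas=[[[0,0,0],0],[[0,0,0],0],[[0,0,0],0],[[0,0,0],0],[[0,0,0],0]])

```text
clock: 55.88
tool_pos: [0.4172, -0.2295, 0.1715]
orientation: [180.0, 0.0, 12.1]
force: [-0.3, -1.4, -0.1]
opening: 0.0333
gripper_force: 30.0
```

```bash
python3 - <<'E'
from h import *
x,y=kitw(.0325,-.072)
tp=ctrl.get_obs()["tool_pos"]
plan((tp[0],tp[1],.325,12),(x,y,.325,12))
E
```

```text
at [ 0.4172 -0.2295  0.1715 12.1191] j1,j6 [ -5.1 107.2] t 55.9 open 0.0333
-> [ 0.4172 -0.2295  0.325  12.    ] j6~ 131 r0.476
    [np.float64(0.0), np.float64(0.0), np.float64(-0.1919)] 0.0013
-> [ 0.6438 -0.0542  0.325  12.    ] j6~ 107 r0.646
    [np.float64(0.1613), np.float64(-0.0777), np.float64(-0.0)] -0.0
    [np.float64(0.1613), np.float64(-0.0777), np.float64(-0.0)] -0.0
```

Contact TCP z will be about 0.1765.

send_rows(deltas=[[[0,0,-0.015],0],[[0,0,-0.05],0],[[0,0,-0.1],0],[[0,0,-0.15],0],[[0,0,-0.192],0]])

```text
clock: 56.3
tool_pos: [0.4168, -0.2294, 0.3274]
orientation: [180.0, -0.0, 12.1]
force: [1.0, -1.2, -2.6]
opening: 0.0332
gripper_force: 30.0
```

send_rows(deltas=[[[0.02,-0.01,0],0],[[0.05,-0.024,0],0],[[0.085,-0.041,0],0],[[0.12,-0.058,0],0],[[0.1613,-0.0777,0],0]])

```text
clock: 56.72
tool_pos: [0.5303, -0.1408, 0.3249]
orientation: [-180.0, 0.0, 12.1]
force: [0.3, -0.2, -1.2]
opening: 0.0331
gripper_force: 30.0
```

send_rows(deltas=[[[0.04,-0.02,0],0],[[0.08,-0.039,0],0],[[0.12,-0.058,0],0],[[0.145,-0.07,0],0],[[0.1613,-0.0777,0],0]])

```text
clock: 57.13
tool_pos: [0.6448, -0.0517, 0.3233]
orientation: [-180.0, 0.1, 12.2]
force: [-0.7, -1.2, -2.6]
opening: 0.033
gripper_force: 30.0
```

send_rows(deltas=[[[0,0,0],0],[[0,0,0],0],[[0,0,0],0],[[0,0,0.01],0],[[0,0,0.03],0]])

```text
clock: 57.55
tool_pos: [0.6436, -0.0545, 0.3031]
orientation: [180.0, -0.3, 12.1]
force: [0.1, 0.3, -2.5]
opening: 0.0335
gripper_force: 30.0
```

send_rows(deltas=[[[0,0,0],0],[[0,0,0],0],[[0,0,0],0],[[0,0,0],0],[[0,0,0],0]])

```text
clock: 57.97
tool_pos: [0.6436, -0.0538, 0.302]
orientation: [180.0, -0.1, 12.1]
force: [0.4, -0.2, -1.9]
opening: 0.0333
gripper_force: 30.0
```

```bash
python3 - <<'E'
from h import *
x,y=kitw(.0325,-.072)
plan((x,y,.1765,12))
E
```

```text
at [ 0.6436 -0.0538  0.302  12.1104] j1,j6 [12.5 89.6] t 58.0 open 0.0333
-> [ 0.6438 -0.0542  0.1765 12.    ] j6~ 107 r0.646
    [np.float64(0.0001), np.float64(0.0005), np.float64(0.1569)] 0.0012
```

send_rows(deltas=[[[0,0.0005,0.015],0],[[0,0.0005,0.035],0],[[0,0.0005,0.055],0],[[0,0.0005,0.075],0],[[0,0.0005,0.09],0]])

```text
clock: 58.38
tool_pos: [0.6429, -0.0541, 0.227]
orientation: [-180.0, 0.1, 12.1]
force: [-0.1, -0.1, -3.2]
opening: 0.0333
gripper_force: 30.0
```

send_rows(deltas=[[[0,0,0.012],0],[[0,0,0.024],0],[[0,0,0.036],0],[[0,0,0.046],0],[[0,0,0.054],0]])

```text
clock: 58.8
tool_pos: [0.6435, -0.0541, 0.1851]
orientation: [-180.0, 0.0, 12.1]
force: [0.1, 0.6, -2.5]
opening: 0.0335
gripper_force: 30.0
```

send_rows(deltas=[[[0,0,0.002],0],[[0,0,0.004],0],[[0,0,0.006],0],[[0,0,0.007],0],[[0,0,0.008],0]])

```text
clock: 59.22
tool_pos: [0.6437, -0.0541, 0.1799]
orientation: [180.0, -0.0, 12.1]
force: [-0.4, 0.2, -2.1]
opening: 0.0338
gripper_force: 30.0
```

send_rows(deltas=[[[0,0,0.0005],0],[[0,0,0.001],0],[[0,0,0.0015],0],[[0,0,0.002],0],[[0,0,0.0025],0]])

```text
clock: 59.63
tool_pos: [0.6435, -0.0541, 0.1776]
orientation: [180.0, -0.0, 12.1]
force: [-0.1, 0.3, -2.9]
opening: 0.0332
gripper_force: 30.0
```

send_rows(deltas=[[[0,0,0.0005],0],[[0,0,0.001],0],[[0,0,0.0015],0],[[0,0,0.002],0],[[0,0,0.0025],0]])

```text
clock: 60.05
tool_pos: [0.644, -0.0542, 0.1765]
orientation: [180.0, -0.1, 12.1]
force: [-1.4, -0.7, 7.4]
opening: 0.0333
gripper_force: 30.0
```

send_rows(deltas=[[[0,0,0],0],[[0,0,-0.001],0],[[0,0,-0.001],0],[[0,0,-0.001],0],[[0,0,-0.001],0]], gripper=0.6)

```text
clock: 60.47
tool_pos: [0.6435, -0.0541, 0.1762]
orientation: [-180.0, 0.0, 12.1]
force: [0.3, 0.5, -0.6]
opening: 0.052
gripper_force: 0.0
```

send_rows(deltas=[[[0,0,-0.01],0],[[0,0,-0.04],0],[[0,0,-0.09],0],[[0,0,-0.14],0],[[0,0,-0.18],0]])

```text
clock: 60.88
tool_pos: [0.6437, -0.0543, 0.3242]
orientation: [180.0, -0.1, 12.1]
force: [1.5, -0.5, 1.0]
opening: 0.0529
gripper_force: 0.0
```

send_rows(deltas=[[[-0.02,0.03,0],0],[[-0.04,0.06,0],0],[[-0.07,0.1,0],0],[[-0.1,0.14,0],0],[[-0.13,0.18,0],0]])

```text
clock: 61.3
tool_pos: [0.5711, -0.2179, 0.3212]
orientation: [180.0, -0.0, 12.2]
force: [0.4, 0.1, 0.2]
opening: 0.0527
gripper_force: 0.0
```

send_rows(deltas=[[[-0.02,0.04,0],0],[[-0.05,0.08,0],0],[[-0.08,0.12,0],0],[[-0.1,0.15,0],0],[[-0.1,0.15,0],0]])

```text
clock: 61.72
tool_pos: [0.5167, -0.3549, 0.3209]
orientation: [180.0, 0.0, 11.9]
force: [0.2, 0.2, -0.0]
opening: 0.0524
gripper_force: 0.0
```

```bash
python3 - <<'E'
from h import *
p=ctrl.snapshot("top");s=ctrl.snapshot("scene")
locate(dict(top=p,scene=s),[("empty","empty"),("penstand","penstand")])
locate(dict(top=p,scene=s),[("carton","cartonA"),("bottle","bottleA"),("tub","tub")],z=.005)
for t in("torch","stamppad"): print(t,[(round(d["conf"],2),int(d["xy"][0]*640),int(d["xy"][1]*400)) for d in ctrl.boxes_of(p,t)])
A=cv2.resize(p["color"][150:260,150:370],(400,200)); A2=cv2.resize(p["color"][155:240,260:380],(400,283))
L=np.vstack([A,A2]); B=cv2.resize(s["color"][140:340,250:500],(400,320)); B=np.vstack([B,np.zeros((L.shape[0]-320,400,3),np.uint8)])
cv2.imwrite('pics/end.png',np.hstack([L,B])[:,:,::-1])
E
```

```text
empty 0.75 px [335, 183] top [ 0.6395 -0.052 ] 0.0 0.78 | [ 0.6395 -0.052 ] 0.0 0.78 r0.642 init yaw 0 rgb [102  90 105]
empty 0.63 px [171, 237] top [0.4727 0.4575] 0.0 0.91 | both [0.4736 0.4542] 0.0 0.92 r0.656 init yaw 0 rgb [135 110 127]
penstand 0.74 px [463, 245] top [ 0.4627 -0.4411] 0.8 0.7 | both [ 0.4685 -0.4455] -2.9 0.77 r0.647 init yaw 0 rgb [82 67 55]
carton 0.74 px [295, 211] top [0.5503 0.0712] 12.3 0.89 | both [0.5491 0.0708] 13.1 0.77 r0.554 init yaw 12 rgb [226 202 186]
bottle 0.65 px [289, 193] top [0.6093 0.0879] 0.0 0.8 | [0.6093 0.0879] 0.0 0.8 r0.616 init yaw 0 rgb [103  89 102]
bottle 0.59 px [209, 156] top [0.7256 0.3304] 0.0 0.93 | both [0.729  0.3301] 0.0 0.87 r0.800 init yaw 0 rgb [128  92 127]
tub 0.74 px [243, 295] top [0.3116 0.2137] 0.0 0.91 | both [0.3123 0.213 ] 0.0 0.89 r0.378 init yaw 0 rgb [205 133 159]
tub 0.67 px [323, 198] top [ 0.5576 -0.0307] 0.0 0.12 | [ 0.5576 -0.0307] 0.0 0.12 r0.558 init yaw 0 rgb [148 131 101]
tub 0.63 px [312, 188] top [0.6296 0.0183] 0.0 0.91 | both [0.6326 0.0174] 0.0 0.79 r0.633 init yaw 0 rgb [215 215 212]
tub 0.34 px [336, 183] top [ 0.6385 -0.0513] 0.0 0.85 | [ 0.6385 -0.0513] 0.0 0.85 r0.641 init yaw 0 rgb [106  92 104]
torch [(0.68, 345, 135)]
stamppad [(0.85, 267, 144)]
```

View pics/end.png

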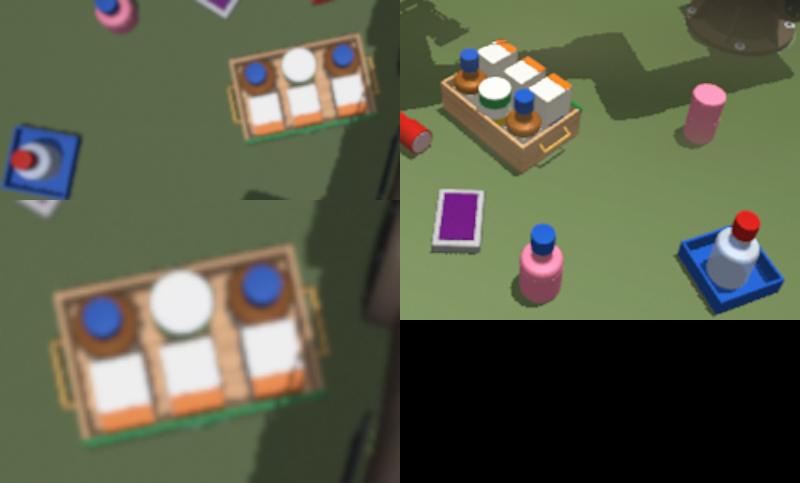

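The last picture shows all six items standing upright in the box with the orange sides to the green front. The empty stands in the tray and the bystanders have not moved. I'm handing it in.

```bash
python3 -c "
from h import *
print(ctrl.close_job())"
```

```text
the job is handed in; nothing more can be done
None
```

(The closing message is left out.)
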